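Put the bottles back on their colour-coded mats

ROBOT

A 6-joint arm with a two-finger parallel gripper is mounted at the origin on a cart in front of the work surface, level with it; the furniture and walls round the work are solid. World frame = base frame: x ahead of the robot, y to its left, z up, the work surface at z = 0. Lengths are in m, angles in degrees, forces in N, time in s.
With the tool pointing down it reaches from about 0.225 to 0.725 m from the base axis. Payload 3.1 kg.
Tool frame: the origin (TCP) lies midway between the tips of the shut fingers; the grasp point (between the pads) lies arm.grasp_offset behind it (arm.grasp_offset is the distance from the TCP to the grasp point, in m); x points along the fingers, z is the direction in which the jaws open and shut, and the axes are right-handed (so a half turn about x gives the same grasp; the last joint's range is limited). The gripper opens to 85 mm and grips with 20 to 120 N. Pads are 22 mm wide; open, the fingers measure 114 mm over their backs; the gripper's body (76 mm by 85 mm) begins 54 mm behind the grasp point. The pads swing forward as they close: fully open they stand 13 mm farther back than shut.
Start: joints at [69.339, 2.75, 5.684, 92.934, 0, 82.678], TCP at [0.121, 0.511, 0.231] pointing down, gripper open.
Joint ranges: [-166.93, 166.93], [-56.73, 111.36], [-69.38, 81.34], [-121.58, 131.49], [-85.45, 84.26], [-180, 180]. Speed limits (degrees/s): [159.86, 159.86, 180, 180, 180, 180].

INTERFACE

Orientations are given as [roll, pitch, yaw] about the fixed x, y, z axes, in that order (R = Rz(yaw) Ry(pitch) Rx(roll)).
In Python, from station import arm gives the robot as it stands.
- The arm moves only by the tool arm_command, never from a script. Its argument "series" is a list that holds one entry, the list of rows, each a list of 5 numbers: the closure, from 0 (fully open) to 1 (shut), then the shift along the tool's x, y, z in cm, then the turn about the tool's x in rad. In form: [[[jaw, tx, ty, tz, twist], ...]]. A call has 1 to 5 rows; each row shifts and turns the pose as measured when the row begins, along the tool's axes as they then stand; what a row does not reach is not made up. A row lasts 1/12 s, in which the tool goes at most 41.7 mm and 7.16 degrees, less where a joint would pass 70% of its speed; a pose out of reach is approached as far as the arm can. A call is refused whole if a number of a shift passes 4.17 or a number of a turn 0.125, either way. A call with a gripper value outside its range is refused whole. The fingers move at their own pace and stop on an object; "squeeze" is the grip in N (left out, the last holds). Time passes only in rows, so rows that do not move let the fingers close. It gives the time, the measured TCP pose, the force and the opening at its end, in the units of the state.
- arm.get_state(): the state, without advancing time (a new reading comes with each control period).
- arm.snapshot(name): name is "scene" or "top" or "wrist"; returns a dict with "image" (480x640x3 uint8, red, green, blue), "range_z" (480x640 float32, m along the optical axis (not along the pixel's ray), 0 where there is no reading), "fovy" (degrees; the focal length in pixels is half the picture's height over the tangent of half this angle, whatever the lens; pixels are square), "cx", "cy" (the principal point, pixels), "R" (3x3) and "t" (3): a world point X has camera coordinates R X + t; the wrist camera has in their place "tool_from_camera" (4x4, takes a point from camera to tool coordinates, whose origin is the TCP and whose axes are the tool frame's). Camera axes: x right, y down, z forward; pixel columns grow to the right and rows downward; lengths in m; the calibration is good to about 2 mm. The wrist camera is an equidistant fisheye: a pixel r from the principal point sees the ray r / f radians off the axis. A picture is of the moment at which its call begins: read the wrist's pose just before it.
- arm.finish_job(): hands the job in, once; it reports no verdict.
The state is a dict: "time": time; "q": joint angles; "dq": joint speeds; "effort": joint torques, N m; "tcp_pos": TCP position; "orientation": TCP orientation; "contact_force": force on the tool from outside, world axes, zero at the start; "wrist_torque": the same for the moment, N m; "width": finger opening in m.
Only numpy, scipy, OpenCV 4.12 (cv2) and the standard library are available. Lean on these libraries where they do the work, as an engineer would, in place of code of your own. Each camera call takes 0.05 s, during which the arm holds its last target. There are 200 camera calls.

TASK

Put the four bottles away on the coloured mats, each upright in the middle of its own: the brown glass bottle on the yellow mat, the green-capped bottle on the green mat, the blue-capped bottle on the blue mat and the small all-white bottle on the white mat. Set them down gently without tipping any over, and leave the beaker and the small brown vial where they stand.

Things in the scene. Friction and masses are not known exactly. Their poses are not given: they have to be found in the camera images.
- amber_bottle_mid (a point): Brown (amber) glass reagent bottle with a black cap; 62 mm across the body, 138 mm tall, mass about 0.3 kg. The body with its shoulder reaches up to 99 mm above its foot; above that there are a narrower neck and cap, solid, that can be gripped from above as a cylinder 34 mm across. Origin: on its axis, half-way up (69 mm above its foot); z up the axis. Stands loose and upright on the worktop.
- green_cap_bottle_mid (a point): White reagent bottle with a green cap; 56 mm across the body, 115 mm tall, mass about 0.2 kg. The body with its shoulder reaches up to 82 mm above its foot; above that there are a narrower neck and cap, solid, that can be gripped from above as a cylinder 34 mm across. Origin: on its axis, half-way up (57.5 mm above its foot); z up the axis. Stands loose and upright on the worktop.
- blue_cap_bottle_mid (a point): Reagent bottle with a blue cap; 55 mm across the body, 112 mm tall, mass about 0.22 kg. The body with its shoulder reaches up to 77 mm above its foot; above that there are a narrower neck and cap, solid, that can be gripped from above as a cylinder 32 mm across. Origin: on its axis, half-way up (56 mm above its foot); z up the axis. Stands loose and upright on the worktop.
- small_white_bottle_mid (a point): Small all-white plastic bottle with a white cap; 35 mm across the body, 66 mm tall, mass about 0.045 kg. The body with its shoulder reaches up to 42 mm above its foot; above that there are a narrower neck and cap, solid, that can be gripped from above as a cylinder 24 mm across. Origin: on its axis, half-way up (33 mm above its foot); z up the axis. Stands loose and upright on the worktop.
- yellow_mat: Fixed round silicone mat, yellow, a flat disc 76 mm across and 5 mm thick with a thin raised bead (under 1 mm, no obstacle) near its edge. Origin: centre of its underside, on the worktop; the top is 5 mm higher.
- green_mat: Fixed round silicone mat, green, a flat disc 76 mm across and 5 mm thick with a thin raised bead (under 1 mm, no obstacle) near its edge. Origin: centre of its underside, on the worktop; the top is 5 mm higher.
- blue_mat: Fixed round silicone mat, blue, a flat disc 76 mm across and 5 mm thick with a thin raised bead (under 1 mm, no obstacle) near its edge. Origin: centre of its underside, on the worktop; the top is 5 mm higher.
- white_mat: Fixed round silicone mat, white, a flat disc 76 mm across and 5 mm thick with a thin raised bead (under 1 mm, no obstacle) near its edge. Origin: centre of its underside, on the worktop; the top is 5 mm higher.
- beaker_mid (a point): Empty clear beaker, 51 mm across and 69 mm tall, loose, not to be moved. Origin: on its axis, half-way up (34.5 mm above its foot); z up.
- vial_mid (a point): Small brown sample vial with a white cap, 23 mm across and 46 mm tall, loose, not to be moved. Origin: on its axis, half-way up (23 mm above its foot); z up.

How it is judged:
By the outcome, as a careful person would: the job done as asked, in the order asked, and still so for the second after the job is handed in, with the robot touching nothing.
It also fails if it takes over 120 s, if anything falls off the work surface, if the arm or the gripper's body presses on something with over 40 N, if the wrist force passes 120 N, or if a joint passes its speed limit or range.

## Working session

There is one attempt and no reset: what is moved stays moved. The work goes in short steps, Python scripts to look and compute and a tool call to move; the robot and the scene stay as the last step left them, time stands still between calls to the robot, and variables do not carry over. Pictures are saved under pics/ and viewed, about 12 in all and at most 16, crops included, and the job is handed in when it is done.

Besides the shell and the picture viewer there is one more tool, called after "Emit:" as name(argument=value, ...), one argument or row to a line, values as JSON. arm_command: Moves the arm, as the interface text tells. Its arguments: {"type":"object","properties":{"series":{"type":"array","items":{"type":"array","items":{"type":"array","items":{"type":"number"}}}},"squeeze":{"type":"number"}},"required":["series"]}

```bash
ls; mkdir -p pics; python3 - <<'E'
from station import arm
import cv2, numpy as np
s=arm.get_state(); print(s, arm.grasp_offset)
for n in ("scene","top"):
    d=arm.snapshot(n); cv2.imwrite(f"pics/{n}0.png",d["image"][:,:,::-1]); np.savez(f"{n}0.npz",**d)
    print(n,d["fovy"],d["cx"],d["cy"],d["R"],d["t"])
E
```

```text
pics
{'time': 0.0, 'q': array([6.93385873e+01, 2.79160560e+00, 5.58924005e+00, 9.29322088e+01,
       1.15066361e-03, 8.26777172e+01]), 'dq': array([ 0.04486906,  0.01592593,  0.02316638,  0.02861118, -0.05362501,
        0.04735541]), 'effort': array([-6.80211360e-04, -3.38778341e+01,  3.20016932e+01,  2.00538570e-02,
        1.03777368e-04,  2.29123600e-06]), 'tcp_pos': array([0.12091112, 0.51025464, 0.23010807]), 'orientation': array([ 172.18782847,   89.86542078, -111.15130286]), 'contact_force': array([-0.27375718, -0.51566794, -0.42931252]), 'wrist_torque': array([-0.02555172, -0.00292743, -0.01820276]), 'width': 0.0854797935093866} 0.0187
scene 42.94070012712112 328.0150828073165 245.90435119032995 [[ 0.80460107 -0.59371928  0.01070187]
 [-0.44732705 -0.61786782 -0.64663581]
 [ 0.39053249  0.51549663 -0.7627238 ]] [-0.58782107  0.11604765  0.88786166]
top 50.85830228046256 315.482583620565 237.18736300527556 [[-0.01065938 -0.99993385 -0.00432032]
 [-0.99733377  0.0109434  -0.07214974]
 [ 0.07219224  0.00353972 -0.99738445]] [-0.27412676  0.51426819  0.90694939]
```

View pics/top0.png

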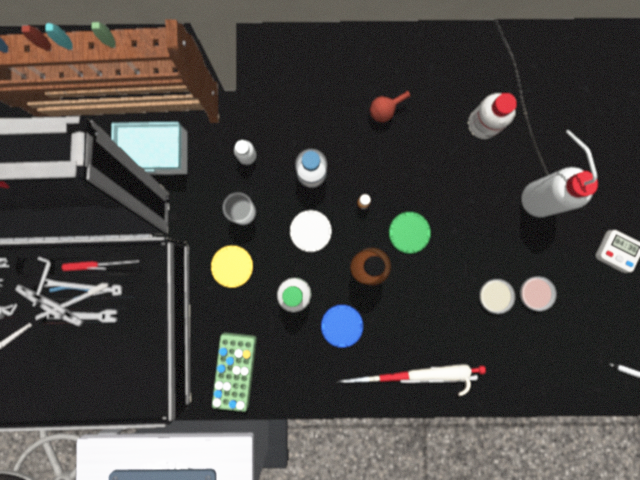

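View pics/scene0.png

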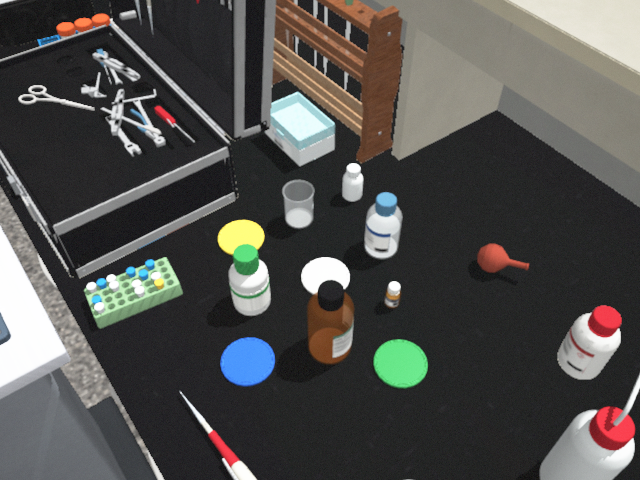

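The top view shows the blue cap at (311,160), the white bottle at (245,152), the green cap at (292,296), the black cap at (374,266) and the vial at (364,201). The mats are white (310,231), yellow (232,266), green (410,232) and blue (342,326). The scene view shows the same layout.

```bash
cat > h.py <<'E'
import numpy as np, cv2
from scipy.spatial.transform import Rotation as Ro
def ray(d,u,v,z):
    f=240/np.tan(np.radians(d["fovy"]/2)); R,t=np.array(d["R"]),np.array(d["t"])
    C=-R.T@t; w=R.T@np.array([(u-d["cx"])/f,(v-d["cy"])/f,1.])
    return C+w*(z-C[2])/w[2]
def toolR(s): return Ro.from_euler("xyz",s["orientation"],degrees=True).as_matrix()
def to_tool(s,goal): return toolR(s).T@(np.array(goal)-s["tcp_pos"])*100
def blob(d,lo,hi,seed):
    hsv=cv2.cvtColor(np.ascontiguousarray(d["image"]),cv2.COLOR_RGB2HSV)
    m=cv2.inRange(hsv,np.array(lo),np.array(hi)); n,l,st,c=cv2.connectedComponentsWithStats(m)
    b=[i for i in range(1,n) if st[i,4]>15 and np.hypot(*(c[i]-seed))<25]
    if not b: return None
    i=max(b,key=lambda i:st[i,4]); return c[i],st[i]
E
python3 - <<'E'
import numpy as np,cv2
from h import *
from station import arm
T=dict(np.load("top0.npz")); S=dict(np.load("scene0.npz"))
items={"yellow":((20,100,100),(35,255,255),(232,266),(241,237),.005),
"greenm":((45,100,60),(80,255,255),(410,232),(400,362),.005),
"bluem":((100,120,60),(125,255,255),(342,326),(247,361),.005),
"whitem":((0,0,170),(180,40,255),(310,231),(325,276),.005),
"greenc":((45,100,60),(80,255,255),(292,296),(246,258),.115),
"bluec":((95,80,60),(125,255,255),(311,160),(386,203),.112)}
for k,(lo,hi,a,b,z) in items.items():
    for nm,D,sd in(("top",T,a),("scene",S,b)):
        r=blob(D,lo,hi,sd)
        if r: print(k,nm,r[0].round(1),r[1],ray(D,*r[0],z).round(4))
s=arm.get_state();print(toolR(s).round(3))
for n,u,v,z in(("amber",374,266,.138),("white",243,147,.066),("vial",365,200,.046),("beaker",239,206,.05),("boxcorner",185,170,.08)): print(n,ray(T,u,v,z).round(3), T["range_z"][v,u])
im=T["image"]
c=cv2.resize(np.ascontiguousarray(im[130:300,215:395,::-1]),None,fx=4,fy=4,interpolation=cv2.INTER_NEAREST)[:600]
a=cv2.resize(np.ascontiguousarray(im[240:295,340:400,::-1]),None,fx=8,fy=8,interpolation=cv2.INTER_NEAREST)
b=cv2.resize(np.ascontiguousarray(im[130:185,225:265,::-1]),None,fx=8,fy=8,interpolation=cv2.INTER_NEAREST)
cv2.imwrite("pics/crop1.png",np.hstack([a,b]))
E
```

```text
yellow top [231.5 266. ] [ 211  245   42   43 1458] [ 0.4604 -0.1235  0.005 ]
yellow scene [239.9 235. ] [ 217  219   48   36 1172] [ 0.4608 -0.122   0.005 ]
greenm top [409.4 232.1] [ 388  211   43   43 1449] [ 0.5198 -0.4542  0.005 ]
greenm scene [400.2 363.2] [ 373  339   55   50 2168] [ 0.5181 -0.4573  0.005 ]
bluem top [341.6 325.6] [ 320  304   44   44 1542] [ 0.3491 -0.3259  0.005 ]
bluem scene [247.2 361.4] [ 220  337   56   50 2190] [ 0.3476 -0.3294  0.005 ]
whitem top [310.2 230.5] [ 290  210   41   41 1318] [ 0.5248 -0.2699  0.005 ]
whitem scene [323.9 273. ] [ 301  257   49   37 1188] [ 0.5259 -0.2666  0.005 ]
greenc top [292.1 296. ] [283 287  19  19 290] [ 0.4087 -0.2409  0.115 ]
greenc scene [245.7 258.9] [232 244  27  31 658] [ 0.4035 -0.2532  0.115 ]
bluec top [310.4 160.1] [302 151  18  19 260] [ 0.6331 -0.273   0.112 ]
bluec scene [385.6 203.3] [375 192  23  24 448] [ 0.6272 -0.2815  0.112 ]
[[-0.001 -0.973  0.231]
 [-0.002  0.231  0.973]
 [-1.     0.    -0.002]]
amber [ 0.456 -0.372  0.138] 0.79876685
white [ 0.668 -0.154  0.066] 0.8898708
vial [ 0.575 -0.369  0.046] 0.9010362
beaker [ 0.566 -0.144  0.05 ] 0.945216
boxcorner [ 0.626 -0.056  0.08 ] 0.9390937
```

View pics/crop1.png

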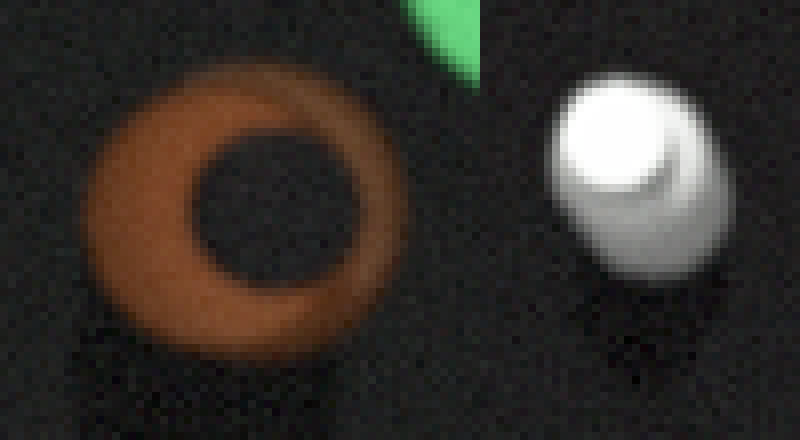

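The crop puts the amber cap centre at (374.1, 265.6) and the white cap at (241.0, 146.1) in the top image. Next I'll check obstacle heights for the approach.

```bash
python3 - <<'E'
import numpy as np
H=np.full((20,24),-1.)
for n in("top","scene"):
    D=np.load(n+"0.npz"); z=D["range_z"]; f=240/np.tan(np.radians(D["fovy"]/2))
    v,u=np.mgrid[:480,:640]; P=np.stack([(u-D["cx"])/f*z,(v-D["cy"])/f*z,z],-1)-D["t"]
    P=P[z>0]@D["R"]
    i=((P[:,0])/.05).astype(int); j=((P[:,1]+.5)/.05).astype(int)
    k=(P[:,0]>0)&(i<20)&(j>=0)&(j<24)
    np.maximum.at(H,(i[k],j[k]),P[k,2])
print("y  "+" ".join("%4d"%(100*(-.5+.05*j)) for j in range(24)))
for i in range(20): print("%3d"%(i*5)," ".join("%4d"%(h*100) if h>-1 else "   ." for h in H[i]))
E
```

```text
y   -50  -45  -40  -35  -30  -25  -19  -14   -9   -4    0    5   10   15   20   25   30   35   40   45   50   55   60   65
  0    .    .    .    .    .    .   -2   -8    .    .    .    .    .    .    .    .    .    .    .    .    .    .    .    .
  5    .    .    .    .    .    .    0    0    1    1    1    1    0    0    .  -79  -79  -79  -80    .    .    .    .    .
 10    .    .    .    .    .    .    0    0    0    0    0    0    0    0  -78  -78  -78  -78  -78  -78  -78  -78  -79  -78
 15    0    0    0    0    0    0    0    0    0    0   10    9    8    5   11    0  -78  -78  -78  -79  -78  -78  -79  -78
 20    2    1    1    0    0    0    4    4   11   12   15   14   12   12   12   11   11    .    .    .    .    .    .    .
 25    2    2    1    1    0    0    4    4   11   12   11   11   11   11   11   11   11   11   12    .    .    .    .    .
 30    0    0    1    1    0    0    4    4   10   12   11   11   11   11   11   11   11   11   12    .    .    .   10    6
 35    0    0    0    1   11   11    0    0   10   12   11   11   12   12   11   11   11   12   12    8    8 
[... 802 characters left out ...]
   28   26   26   26   26   25   18    0    0    .    .    .    .    .    .    .
 75   38   38   38   38   38   36   34   33   33   33   33   33   33   26   18    0    0    .    .    .    .    .    .    .
 80   38   38   38   38    0    0    0   26   22    0    0    0    0    0    0    0    .    .    .    .    .    .    .    .
 85    0   38   38   38    0    0    0   22    0    0    0    0    0    0    0    0    0    .    .    .    .    .    .    .
 90    0    0   38    0    0    0    0   18    0    0    0    0    0    0    0    0    0    .    .    .    .    .    .    .
 95    0    0    0    0    0    0    0   14    .    .    0    0    .    0    0    0    0    0    0    0    .    .    .    .
```

```bash
python3 - <<'E'
import numpy as np
Q=[]
for n in("top","scene"):
    D=np.load(n+"0.npz"); z=D["range_z"]; f=240/np.tan(np.radians(D["fovy"]/2))
    v,u=np.mgrid[:480,:640]; P=np.stack([(u-D["cx"])/f*z,(v-D["cy"])/f*z,z],-1)-D["t"]
    Q.append(P[z>0]@D["R"])
P=np.vstack(Q)
for lo,hi in((.05,.11),(.11,.2),(.2,.3),(.3,.45)):
    print(lo,hi)
    for x in np.arange(.2,.76,.03):
        k=(P[:,0]>=x)&(P[:,0]<x+.03)&(P[:,2]>lo)&(P[:,2]<=hi)&(P[:,1]>-.2)
        if k.sum()>3: print("  x%.2f ymin %.3f"%(x,np.sort(P[k,1])[2]),end="")
    k=(P[:,1]>-.2)&(P[:,1]<-.08)&(P[:,2]>lo)&(P[:,2]<=hi)&(P[:,0]>.68); print("\n shelf xmin",np.sort(P[k,0])[:3] if k.sum()>3 else None)
E
```

```text
0.05 0.11
  x0.20 ymin -0.051  x0.23 ymin -0.050  x0.26 ymin -0.050  x0.29 ymin -0.049  x0.32 ymin -0.049  x0.35 ymin -0.049  x0.38 ymin -0.048  x0.41 ymin -0.047  x0.44 ymin -0.046  x0.47 ymin -0.046  x0.50 ymin -0.043  x0.53 ymin -0.171  x0.56 ymin -0.171  x0.62 ymin -0.042  x0.65 ymin -0.166  x0.68 ymin -0.147  x0.71 ymin -0.095  x0.74 ymin -0.102
 shelf xmin [0.68005579 0.68135482 0.68175745]
0.11 0.2
  x0.20 ymin -0.050  x0.23 ymin -0.050  x0.26 ymin -0.050  x0.29 ymin -0.049  x0.32 ymin -0.049  x0.35 ymin -0.049  x0.38 ymin -0.048  x0.41 ymin -0.047  x0.44 ymin -0.047  x0.47 ymin -0.046  x0.50 ymin -0.045  x0.53 ymin -0.044  x0.56 ymin -0.044  x0.71 ymin -0.102  x0.74 ymin -0.102
 shelf xmin [0.73206023 0.73207754 0.73218566]
0.2 0.3
  x0.50 ymin -0.045  x0.53 ymin -0.045  x0.56 ymin -0.045  x0.59 ymin -0.044  x0.71 ymin -0.100  x0.74 ymin -0.102
 shelf xmin [0.73287532 0.73321706 0.73332165]
0.3 0.45
  x0.53 ymin -0.045  x0.56 ymin -0.043  x0.59 ymin -0.044  x0.74 ymin -0.007
 shelf xmin [0.78489593 0.78595404 0.78638486]
```

Emit:
arm_command(
  series=[
    [[0, -2, 0, 0, 0], [0, -1, -2.6, -2.4, 0], [0, 0, -2.6, -2.4, 0], [0, 0, -2.6, -2.4, 0], [0, 0, -2.6, -2.4, 0]],
  ],
)

```text
time: 0.52
tcp_pos: [0.1984, 0.3923, 0.2552]
orientation: [161.4, 89.3, -121.3]
contact_force: [0.3, 0.3, -0.2]
width: 0.0854
```

Emit:
arm_command(
  series=[
    [[0, 0, -2.6, -2.4, 0], [0, 0, -2.6, -2.4, 0], [0, 0, -2.6, -2.4, 0], [0, 0, -2.6, -2.4, 0], [0, 0, -2.6, -2.4, 0]],
  ],
)

```text
time: 0.93
tcp_pos: [0.3008, 0.2391, 0.2538]
orientation: [159.8, 89.1, -122.6]
contact_force: [1.4, -0.4, 0.1]
width: 0.0852
```

```bash
python3 -c "
from station import arm
print(arm.get_state())"
```

```text
{'time': 0.9333, 'q': array([ 28.80238835, -16.82113744,  -9.46283492,  98.11539516,
        -0.41274713,  41.20428723]), 'dq': array([-65.98274309,  -7.86175638,  -6.58754703,   0.60716651,
        -0.89336932, -65.5374667 ]), 'effort': array([ 4.92715627e+00, -2.09983224e+01,  3.15500307e+01,  5.81364613e-01,
        3.21003361e-03,  7.70268738e-01]), 'tcp_pos': array([0.30080972, 0.23914075, 0.25378172]), 'orientation': array([ 159.8007419 ,   89.13771261, -122.59842995]), 'contact_force': array([ 1.36740124, -0.37262046,  0.05076464]), 'wrist_torque': array([ 0.02866938, -0.08311606,  0.01209291]), 'width': 0.0852482864321932}
```

Emit:
arm_command(
  series=[
    [[0, 0, -1.6, -3.0, 0], [0, 0, -1.6, -3.0, 0], [0, 0, -1.6, -3.0, 0], [0, 0, -1.6, -3.0, 0], [0, 0, -1.6, -3.0, 0]],
  ],
)

```text
time: 1.35
tcp_pos: [0.3481, 0.0672, 0.2528]
orientation: [155.7, 89.0, -126.7]
contact_force: [1.1, 0.1, -0.6]
width: 0.0854
```

Emit:
arm_command(
  series=[
    [[0, 0, -1.6, -3.0, 0], [0, 0, -1.6, -3.0, 0], [0, 0, -1.6, -3.0, 0], [0, 0, -1.6, -3.0, 0], [0, 0, -1.5, -3.0, 0]],
  ],
)

```text
time: 1.77
tcp_pos: [0.3922, -0.1049, 0.2525]
orientation: [149.8, 89.1, -132.7]
contact_force: [-0.7, 0.7, -1.3]
width: 0.0854
```

Emit:
arm_command(
  series=[
    [[0, 0, -1.5, -3.0, 0], [0, 0, -1.5, -2.8, 0], [0, 0, -1, -2, 0], [0, 0, 0, 0, 0], [0, 0, 0, 0, 0]],
  ],
)

```text
time: 2.18
tcp_pos: [0.4137, -0.2007, 0.2491]
orientation: [136.3, 88.9, -146.8]
contact_force: [0.0, 0.8, 0.3]
width: 0.0852
```

```bash
python3 -c "
from station import arm
from h import *
s=arm.get_state();print(s['tcp_pos'],s['orientation'],s['q'],toolR(s).round(4),to_tool(s,(.4567,-.372,.24)))"
```

```text
[ 0.4136584  -0.20067186  0.24907602] [ 136.27606225   88.90472578 -146.79344194] [-33.54857521  -6.05226184  -0.89780152  95.58676739  -1.00635751
 -20.47527433] [[-0.016  -0.974   0.226 ]
 [-0.0105  0.2262  0.974 ]
 [-0.9998  0.0132 -0.0138]] [  1.01795227  -8.07968045 -15.70240071]
```

Emit:
arm_command(
  series=[
    [[0, 0, -1.0, -2.0, 0], [0, 0, -1.6, -3.0, 0], [0, 0, -1.6, -3.0, 0], [0, 0, -1.6, -3.0, 0], [0, 0, -1.2, -2.4, 0]],
  ],
)

```text
time: 2.6
tcp_pos: [0.4522, -0.3417, 0.2497]
orientation: [116.4, 89.0, -166.0]
contact_force: [0.0, -0.2, 0.2]
width: 0.0855
```

Emit:
arm_command(
  series=[
    [[0, 0, -0.6, -1.2, 0], [0, 0, 0, 0, 0], [0, 0, 0, 0, 0]],
  ],
)

```text
time: 2.85
tcp_pos: [0.4562, -0.3565, 0.2471]
orientation: [108.6, 88.8, -173.8]
contact_force: [-1.1, 0.5, 1.0]
width: 0.0851
```

```bash
python3 -c "
from station import arm
from h import *
s=arm.get_state();print(s['tcp_pos'],s['orientation'],toolR(s).round(4),to_tool(s,(.4567,-.372,.24)))
d=arm.snapshot('wrist');cv2.imwrite('pics/w1.png',d['image'][:,:,::-1]);np.savez('w1.npz',**d,s=s['tcp_pos'],Rt=toolR(s))
print({k:v for k,v in d.items() if k not in('image','range_z')})"
```

```text
[ 0.45616128 -0.35650919  0.24707785] [ 108.64830059   88.84133676 -173.83617799] [[-0.0201 -0.9762  0.2161]
 [-0.0022  0.2162  0.9763]
 [-0.9998  0.0192 -0.0065]] [ 0.70992019 -0.40105326 -1.49622238]
{'fovy': 65.70646984690485, 'cx': 323.5551043241294, 'cy': 233.50703646090926, 'tool_from_camera': array([[ 4.75587476e-04, -3.18596245e-01,  9.47890398e-01,
        -1.41435396e-01],
       [ 3.48648329e-04, -9.47890395e-01, -3.18596419e-01,
         8.10687526e-02],
       [ 9.99999826e-01,  4.82000870e-04, -3.39726752e-04,
        -7.85726124e-04],
       [ 0.00000000e+00,  0.00000000e+00,  0.00000000e+00,
         1.00000000e+00]])}
```

View pics/w1.png

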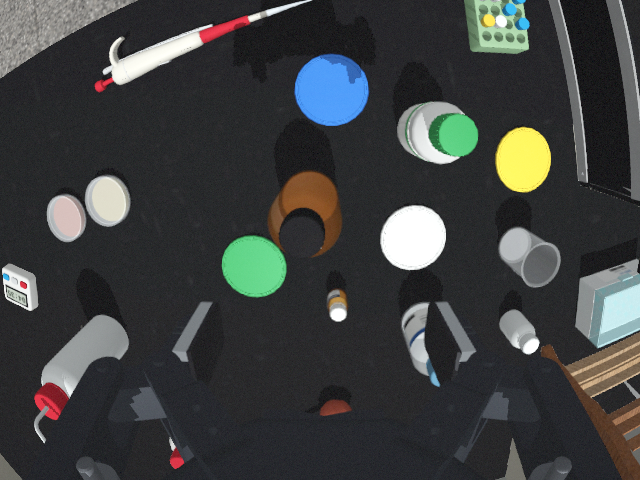

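The wrist view shows the amber cap at (302,232), the green cap at (453,134), the yellow mat at (523,159), the white mat at (413,237), the blue mat at (332,90) and the green mat at (254,266). I'll compare these with the top view.

```bash
cat >> h.py <<'E'
def wray(d,p,Rt,u,v,z):
    f=240/np.tan(np.radians(d["fovy"]/2)); x,y=u-d["cx"],v-d["cy"]; r=np.hypot(x,y); th=r/f
    c=np.array([x/r*np.sin(th),y/r*np.sin(th),np.cos(th)]); M=np.array(d["tool_from_camera"])
    w=Rt@M[:3,:3]@c; C=p+Rt@M[:3,3]; return C+w*(z-C[2])/w[2]
E
python3 - <<'E'
from h import *
d=dict(np.load("w1.npz")); p,Rt=d["s"],d["Rt"]
for n,lo,hi,sd,z in(("yellow",(20,100,100),(35,255,255),(523,159),.005),("greenm",(45,100,60),(80,255,255),(254,266),.005),("bluem",(100,120,60),(125,255,255),(332,90),.005),("whitem",(0,0,170),(180,40,255),(413,237),.005),("greenc",(45,100,60),(80,255,255),(453,134),.115)):
    b=blob(d,lo,hi,sd); print(n,b[0].round(1),b[1],wray(d,p,Rt,*b[0],z).round(4))
print("amber",wray(d,p,Rt,302,232,.138),"white",wray(d,p,Rt,530,343,.066),"vial",wray(d,p,Rt,338,314,.046))
E
```

```text
yellow [522.6 159.4] [ 495  127   56   66 2896] [ 0.4596 -0.128   0.005 ]
greenm [253.7 265.8] [ 221  235   66   63 3222] [ 0.5181 -0.454   0.005 ]
bluem [331.1  89.4] [ 294   53   76   73 4293] [ 0.3496 -0.3277  0.005 ]
whitem [412.9 237.3] [ 381  206   65   64 3290] [ 0.523  -0.2723  0.005 ]
greenc [453.7 134.2] [ 429  113   50   44 1702] [ 0.4078 -0.2463  0.115 ]
amber [ 0.4524538  -0.37300987  0.138     ] white [ 0.66289124 -0.15520886  0.066     ] vial [ 0.57557086 -0.36949101  0.046     ]
```

Emit:
arm_command(
  series=[
    [[0, 1.5, -0.3, -0.8, 0], [0, 2.0, -0.2, -0.7, 0], [0, 3, -0.1, -0.1, 0], [0, 1.5, 0, 0, 0], [0, 0, 0, 0, 0]],
  ],
)

```text
time: 3.32
tcp_pos: [0.4587, -0.3659, 0.1695]
orientation: [119.6, 89.1, -162.3]
contact_force: [-0.1, 1.1, -0.1]
width: 0.0853
```

```bash
cat > g.py <<'E'
import sys
from station import arm
from h import *
s=arm.get_state(); print(s['time'],s['tcp_pos'].round(4),'toolx',toolR(s)[:,0].round(4),'toolz',toolR(s)[:,2].round(3),'w',round(s['width'],4),'F',s['contact_force'].round(1),'q',s['q'].round(1))
print('to goal cm',to_tool(s,[float(a) for a in sys.argv[1:4]]).round(2))
E
python3 g.py .4555 -.3725 .104
```

```text
3.3167 [ 0.4587 -0.3659  0.1695] toolx [-0.015  -0.0048 -0.9999] toolz [ 0.207  0.978 -0.008] w 0.0853 F [-0.1  1.1 -0.1] q [-44.7  12.2   9.1  87.3  -0.8 -32.7]
to goal cm [ 6.56  0.09 -0.66]
```

Emit:
arm_command(
  series=[
    [[0, 0.5, 0, -0.5, 0], [0, 2.0, 0, -0.2, 0], [0, 2.0, 0.1, -0.1, 0], [0, 1.5, 0, 0, 0], [0, 0.5, 0, 0, 0]],
  ],
)

```text
time: 3.73
tcp_pos: [0.4578, -0.3716, 0.1104]
orientation: [158.7, 89.2, -122.8]
contact_force: [0.2, 0.3, -0.8]
width: 0.0854
```

```bash
python3 g.py .4555 -.3725 .104; python3 - <<'E'
from station import arm
from h import *
s=arm.get_state();d=arm.snapshot('wrist');cv2.imwrite('pics/w2.png',d['image'][:,:,::-1])
E
```

```text
3.7333 [ 0.4578 -0.3716  0.1104] toolx [-0.0075 -0.0117 -0.9999] toolz [ 0.201  0.98  -0.013] w 0.0854 F [ 0.2  0.3 -0.8] q [-45.2  12.6   2.8  80.   -0.8 -33.6]
to goal cm [ 0.64  0.21 -0.13]
```

View pics/w2.png

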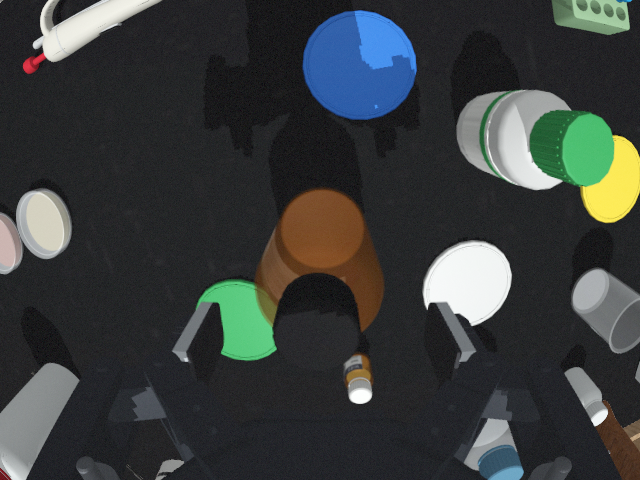

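The cap (~(317,335)) is centred between the fingers, so I'll lower a little more and close.

Emit:
arm_command(
  series=[
    [[0, 0.5, 0.2, -0.1, 0], [0, 0.2, 0, 0, 0], [0.3, 0, 0, 0, 0], [0.5, 0, 0, 0, 0], [0.6, 0, 0, 0, 0]],
  ],
  squeeze=40,
)

```text
time: 4.2
tcp_pos: [0.4576, -0.3736, 0.1089]
orientation: [-175.2, 89.0, -96.7]
contact_force: [0.3, 0.0, -0.0]
width: 0.0515
```

Emit:
arm_command(
  series=[
    [[0.8, 0, 0, 0, 0], [0.8, 0, 0, 0, 0], [0.8, 0, 0, 0, 0], [0.8, 0, 0, 0, 0], [0.8, 0, 0, 0, 0]],
  ],
)

```text
time: 4.62
tcp_pos: [0.4583, -0.3744, 0.1104]
orientation: [-169.0, 88.9, -90.5]
contact_force: [-0.5, -0.2, -1.1]
width: 0.033
```

```bash
python3 g.py .4555 -.3725 .104
```

```text
4.6167 [ 0.4583 -0.3744  0.1104] toolx [-2.000e-04 -1.890e-02 -9.998e-01] toolz [ 0.2    0.98  -0.019] w 0.033 F [-0.5 -0.2 -1.1] q [-45.3  12.3   2.4  79.4  -0.8 -33.8]
to goal cm [0.63 0.31 0.14]
```

Emit:
arm_command(
  series=[
    [[0.8, -0.5, 0, 0, 0], [0.8, -1.5, 0, 0, 0], [0.8, -3, 0, 0, 0], [0.8, -3, 0, 0, 0], [0.8, -3, 0, 0, 0]],
  ],
)

```text
time: 5.03
tcp_pos: [0.4523, -0.3662, 0.2091]
orientation: [94.1, 88.8, 172.6]
contact_force: [0.5, -0.1, -3.1]
width: 0.0333
```

Emit:
arm_command(
  series=[
    [[0.8, -3, 0, 0, 0], [0.8, -2, 0, 0, 0], [0.8, -0.5, 0.2, 1, 0], [0.8, 0, 0.4, 2, 0], [0.8, 0, 0.5, 2.5, 0]],
  ],
)

```text
time: 5.45
tcp_pos: [0.4545, -0.3133, 0.2713]
orientation: [116.5, 89.0, -165.3]
contact_force: [0.2, -0.0, -3.2]
width: 0.033
```

```bash
python3 g.py .4603 -.1245 .26
```

```text
5.45 [ 0.4545 -0.3133  0.2713] toolx [-0.0165 -0.0043 -0.9999] toolz [ 0.206  0.979 -0.008] w 0.033 F [ 0.2 -0.  -3.2] q [-41.1   8.4  16.3  98.5  -0.8 -29.2]
to goal cm [ 1.04  3.31 18.6 ]
```

Held (about 3 N). Across to the yellow mat.

Emit:
arm_command(
  series=[
    [[0.8, 0, 0.5, 2.8, 0], [0.8, 0, 0.5, 2.8, 0], [0.8, 0, 0.5, 2.8, 0], [0.8, 0, 0.5, 2.8, 0], [0.8, 0, 0.5, 2.5, 0]],
  ],
)

```text
time: 5.87
tcp_pos: [0.455, -0.1644, 0.2641]
orientation: [93.6, 88.6, 171.5]
contact_force: [0.2, -0.6, -2.8]
width: 0.0329
```

Emit:
arm_command(
  series=[
    [[0.8, 0, 0.4, 1.8, 0], [0.8, 0, 0.2, 1, 0], [0.8, 0, 0, 0.5, 0], [0.8, 0, 0, 0, 0], [0.8, 0, 0, 0, 0]],
  ],
)

```text
time: 6.28
tcp_pos: [0.4525, -0.121, 0.2593]
orientation: [85.2, 88.1, 163.6]
contact_force: [0.2, -0.6, -3.8]
width: 0.0329
```

```bash
python3 g.py .4603 -.1245 .15
```

```text
6.2833 [ 0.4525 -0.121   0.2593] toolx [-0.0325  0.0095 -0.9994] toolz [0.2   0.98  0.003] w 0.0329 F [ 0.2 -0.6 -3.8] q [-23.   -3.    3.1  98.   -0.2 -11.5]
to goal cm [10.89 -1.21 -0.22]
```

Emit:
arm_command(
  series=[
    [[0.8, 1, -0.4, 0, 0], [0.8, 2, -0.4, 0, 0], [0.8, 2.5, -0.4, -0.1, 0], [0.8, 2.5, 0, 0, 0], [0.8, 1.5, 0, 0, 0]],
  ],
)

```text
time: 6.7
tcp_pos: [0.4662, -0.131, 0.1625]
orientation: [95.8, 88.7, 173.8]
contact_force: [0.1, -0.4, -4.0]
width: 0.0328
```

```bash
python3 g.py .4603 -.1245 .118;  python3 - <<'E'
from station import arm
from h import *
d=arm.snapshot('top');a=d['image'][180:330,180:340]
e=arm.snapshot('scene')['image'][120:290,170:360]
f=lambda i:cv2.resize(np.ascontiguousarray(i[:,:,::-1]),(400,380))
cv2.imwrite('pics/c3.png',np.hstack([f(a),f(e)]))
E
```

```text
6.7 [ 0.4662 -0.131   0.1625] toolx [-0.0217  0.0024 -0.9998] toolz [ 0.208  0.978 -0.002] w 0.0328 F [ 0.1 -0.4 -4. ] q [-23.4  -2.2  -7.2  86.3  -0.4 -11.4]
to goal cm [4.46 0.61 0.52]
```

View pics/c3.png

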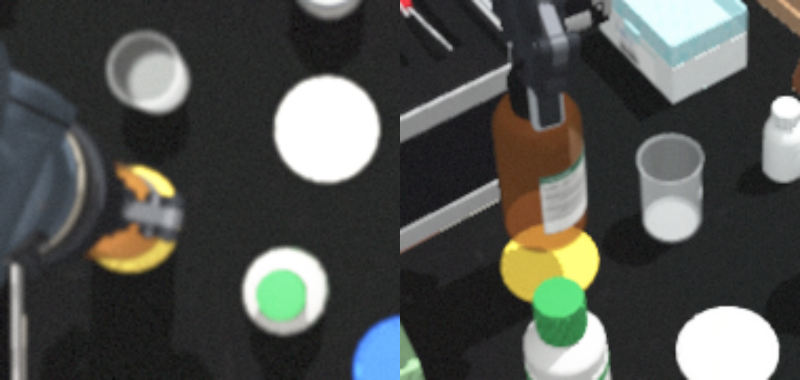

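Emit:
arm_command(
  series=[
    [[0.8, 1, 0.2, 0.3, 0], [0.8, 1.5, 0, 0.1, 0], [0.8, 1, 0, 0, 0], [0.8, 0.5, 0, 0, 0], [0.8, 0, 0, 0, 0]],
  ],
)

```text
time: 7.22
tcp_pos: [0.4644, -0.1302, 0.1222]
orientation: [97.7, 88.7, 175.4]
contact_force: [-0.9, 0.1, -3.1]
width: 0.0331
```

```bash
python3 g.py .466 -.127 .115
```

```text
7.2167 [ 0.4644 -0.1302  0.1222] toolx [-0.0225  0.0018 -0.9997] toolz [ 0.213  0.977 -0.003] w 0.0331 F [-0.9  0.1 -3.1] q [-23.4  -2.  -11.5  81.7  -0.4 -11. ]
to goal cm [ 0.71 -0.11  0.34]
```

Emit:
arm_command(
  series=[
    [[0.8, 0, -0.1, 0.4, 0], [0.8, 0.2, -0.1, 0.1, 0], [0.8, 0.2, 0, 0, 0], [0.8, 0, 0, 0, 0]],
  ],
)

```text
time: 7.55
tcp_pos: [0.4696, -0.1267, 0.1208]
orientation: [102.7, 89.0, -179.7]
contact_force: [-0.5, -0.1, -2.7]
width: 0.0327
```

```bash
python3 g.py .466 -.127 .115;  python3 - <<'E'
from station import arm
from h import *
e=arm.snapshot('scene')['image'][140:270,190:290]
w=arm.snapshot('wrist')['image']
f=lambda i,s:cv2.resize(np.ascontiguousarray(i[:,:,::-1]),s)
cv2.imwrite('pics/c4.png',np.hstack([f(e,(370,480)),f(w[:,200:630],(430,480))]))
E
```

```text
7.55 [ 0.4696 -0.1267  0.1208] toolx [-1.800e-02 -1.000e-04 -9.998e-01] toolz [ 0.214  0.977 -0.004] w 0.0327 F [-0.5 -0.1 -2.7] q [-22.7  -1.7 -11.4  81.3  -0.4 -10.4]
to goal cm [ 0.59  0.33 -0.11]
```

View pics/c4.png

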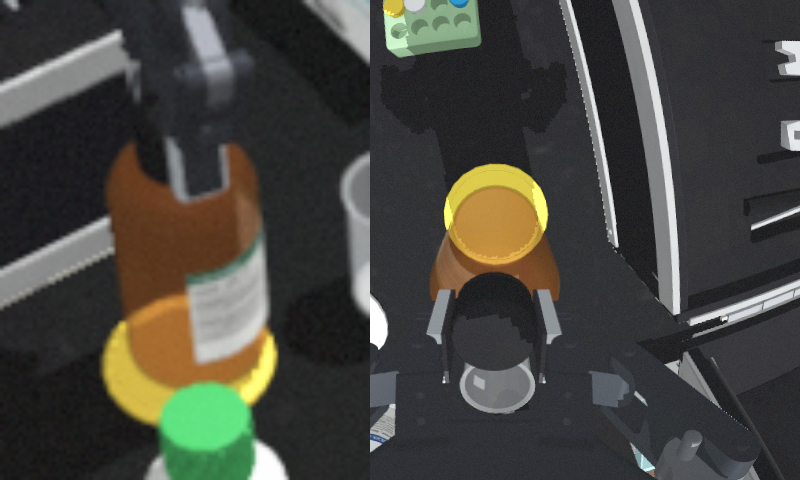

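The wrist view shows the bottle foot at (496,225) and the mat at (496,214). After parallax that is about 5 mm too far in +x, so I'll correct that and lower.

Emit:
arm_command(
  series=[
    [[0.8, 0, 0.3, 0, 0], [0.8, 0.2, 0.3, 0, 0], [0.8, 0.3, 0, 0, 0], [0.8, 0.2, 0, 0, 0], [0.8, 0, 0, 0, 0]],
  ],
)

```text
time: 8.07
tcp_pos: [0.4638, -0.1256, 0.1155]
orientation: [108.3, 89.1, -174.1]
contact_force: [0.2, 0.8, -1.8]
width: 0.0326
```

```bash
python3 g.py .464 -.127 .115
```

```text
8.0667 [ 0.4638 -0.1256  0.1155] toolx [-0.0148 -0.0015 -0.9999] toolz [ 0.214  0.977 -0.005] w 0.0326 F [ 0.2  0.8 -1.8] q [-22.9  -2.7 -12.9  80.5  -0.4 -10.5]
to goal cm [ 0.05 -0.05 -0.14]
```

Near contact, so I'll lower in fine steps and watch the force.

Emit:
arm_command(
  series=[
    [[0.8, 0.2, 0, -0.1, 0], [0.8, 0.1, 0, 0, 0], [0.8, 0.1, 0, 0, 0]],
  ],
)

```text
time: 8.32
tcp_pos: [0.465, -0.1262, 0.1155]
orientation: [109.0, 89.5, -173.4]
contact_force: [-1.4, 0.9, 3.2]
width: 0.0328
```

Emit:
arm_command(
  series=[
    [[0.8, 0.1, 0, 0, 0], [0.8, 0.1, 0, 0, 0]],
  ],
)

```text
time: 8.48
tcp_pos: [0.4654, -0.1262, 0.1155]
orientation: [114.4, 89.5, -167.9]
contact_force: [-3.2, 1.4, 5.8]
width: 0.033
```

```bash
python3 g.py .464 -.127 .115
```

```text
8.4833 [ 0.4654 -0.1262  0.1155] toolx [-0.0078 -0.0017 -1.    ] toolz [ 0.214  0.977 -0.003] w 0.033 F [-3.2  1.4  5.8] q [-23.   -2.9 -13.1  80.1  -0.3 -10.6]
to goal cm [ 0.05  0.12 -0.11]
```

Emit:
arm_command(
  series=[
    [[0.55, 0, 0, 0, 0], [0.5, 0, 0, 0, 0], [0.45, 0, 0, 0, 0], [0.4, 0, 0, 0, 0], [0.35, 0, 0, 0, 0]],
  ],
)

```text
time: 8.9
tcp_pos: [0.4664, -0.1272, 0.1151]
orientation: [133.6, 89.6, -148.8]
contact_force: [0.6, -0.1, -0.2]
width: 0.0555
```

```bash
python3 g.py .464 -.127 .115
```

```text
8.9 [ 0.4664 -0.1272  0.1151] toolx [-0.0059 -0.0036 -1.    ] toolz [ 0.214  0.977 -0.005] w 0.0555 F [ 0.6 -0.1 -0.2] q [-23.   -2.8 -13.1  79.9  -0.3 -10.6]
to goal cm [ 0.01  0.24 -0.03]
```

Emit:
arm_command(
  series=[
    [[0.35, -1, 0, 0, 0], [0.35, -2, 0, 0, 0], [0.35, -2.5, 0, 0, 0], [0.35, -2.5, 0, 0, 0], [0.35, -1.5, 0, 0, 0]],
  ],
)

```text
time: 9.32
tcp_pos: [0.4632, -0.1254, 0.2091]
orientation: [98.5, 89.0, 176.2]
contact_force: [0.7, -1.0, -0.0]
width: 0.0555
```

Emit:
arm_command(
  series=[
    [[0.2, -1, 0.5, -1.5, 0], [0.1, 0, 0.8, -3, 0], [0, 0, 0.8, -3, 0], [0, 0, 0.8, -3, 0], [0, 0, 0.5, -2, 0]],
  ],
)

```text
time: 9.73
tcp_pos: [0.4075, -0.2425, 0.2315]
orientation: [170.1, 89.6, -111.6]
contact_force: [0.7, 0.7, 0.9]
width: 0.0855
```

Emit:
arm_command(
  series=[
    [[0, 0, 0, 0, 0], [0, 0, 0, 0, 0]],
  ],
)

```text
time: 9.9
tcp_pos: [0.406, -0.2465, 0.2333]
orientation: [-175.5, 89.5, -97.7]
contact_force: [0.1, 0.1, -0.5]
width: 0.0852
```

```bash
python3 g.py .408 -.243 .15
cat > look.py <<'E'
import sys
from station import arm
from h import *
# args: picname then  u v z triples evaluated by mask: name
M={"g":((45,100,60),(80,255,255)),"b":((95,80,60),(125,255,255)),"y":((20,100,100),(35,255,255)),"w":((0,0,170),(180,40,255))}
s=arm.get_state(); d=arm.snapshot("wrist"); cv2.imwrite("pics/%s.png"%sys.argv[1],d["image"][:,:,::-1])
hsv=cv2.cvtColor(np.ascontiguousarray(d["image"]),cv2.COLOR_RGB2HSV)
for a in sys.argv[2:]:
    c,z=a[0],float(a[1:]); n,l,st,ce=cv2.connectedComponentsWithStats(cv2.inRange(hsv,np.array(M[c][0]),np.array(M[c][1])))
    for i in range(1,n):
        if st[i,4]>500: print(a,ce[i].round(),st[i],wray(d,s["tcp_pos"],toolR(s),*ce[i],z).round(4))
E
python3 look.py w5 g.115 y.005 b.005 w.005 g.005
```

```text
9.9 [ 0.406  -0.2465  0.2333] toolx [-0.0012 -0.0087 -1.    ] toolz [ 0.21   0.978 -0.009] w 0.0852 F [ 0.1  0.1 -0.5] q [-39.1  -4.9  -1.6  93.   -0.4 -26.9]
to goal cm [ 8.32 -0.11  0.46]
g.115 [333. 223.] [ 311  197   44   52 1841] [ 0.4054 -0.2416  0.115 ]
g.115 [173. 309.] [ 152  290   48   48 1364] [ 0.4523 -0.3911  0.115 ]
y.005 [444. 213.] [ 413  185   66   68 1473] [ 0.4515 -0.1283  0.005 ]
b.005 [238. 156.] [ 202  119   73   74 4258] [ 0.3487 -0.3261  0.005 ]
w.005 [508. 119.] [485   0  37 241 530] [ 0.3634 -0.0408  0.005 ]
w.005 [564. 135.] [542   0  32 278 987] [0.3885 0.032  0.005 ]
w.005 [ 76. 124.] [  38   94   87   57 1724] [ 0.2589 -0.5096  0.005 ]
w.005 [331. 199.] [ 300  176   65   59 1646] [ 0.4129 -0.2427  0.005 ]
w.005 [ 53. 254.] [  36  232   37   45 1201] [ 0.4015 -0.6154  0.005 ]
w.005 [ 22. 266.] [  7 246  33  40 893] [ 0.406 -0.693  0.005]
w.005 [326. 297.] [ 293  268   67   59 3091] [ 0.5223 -0.2712  0.005 ]
w.005 [437. 299.] [420 288  36  30 513] [ 0.5536 -0.1461  0.005 ]
w.005 [539. 336.] [517 324  49  42 695] [ 0.6522 -0.0023  0.005 ]
w.005 [340. 368.] [322 357  41  32 546] [ 0.6263 -0.2761  0.005 ]
w.005 [ 34. 406.] [   9  369   67   66 1331] [ 0.6741 -0.8771  0.005 ]
w.005 [343. 400.] [322 387  44  28 912] [ 0.6837 -0.2827  0.005 ]
g.005 [333. 223.] [ 311  197   44   52 1841] [ 0.4387 -0.247   0.005 ]
g.005 [173. 309.] [ 152  290   48   48 1364] [ 0.5055 -0.4597  0.005 ]
```

View pics/w5.png

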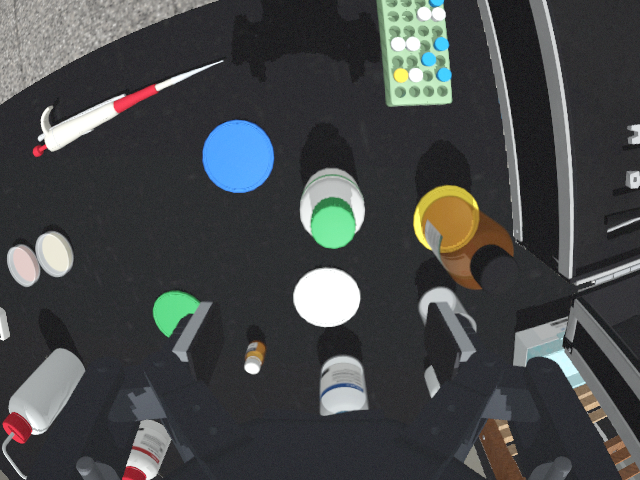

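Emit:
arm_command(
  series=[
    [[0, 1.5, 0, 0.3, 0], [0, 2.5, 0, 0.2, 0], [0, 2.5, 0, 0, 0], [0, 2.5, 0, 0, 0], [0, 1.5, 0, 0, 0]],
  ],
)

```text
time: 10.37
tcp_pos: [0.4138, -0.2409, 0.1323]
orientation: [-132.7, 88.9, -54.5]
contact_force: [-0.4, -0.3, -0.9]
width: 0.0852
```

```bash
python3 g.py .4065 -.242 .088; python3 - <<'E'
from station import arm
from h import *
d=arm.snapshot('top');a=d['image'][220:310,190:280]; cv2.imwrite('pics/c6.png',cv2.resize(np.ascontiguousarray(a[:,:,::-1]),(540,540)))
E
python3 look.py w6 g.115
```

```text
10.3667 [ 0.4138 -0.2409  0.1323] toolx [ 0.0116 -0.0163 -0.9998] toolz [ 0.203  0.979 -0.014] w 0.0852 F [-0.4 -0.3 -0.9] q [-38.   -5.3 -13.5  80.7  -0.3 -26.3]
to goal cm [ 4.42  0.75 -0.19]
g.115 [320. 273.] [ 284  231   73   82 4662] [ 0.4027 -0.2403  0.115 ]
g.115 [132. 347.] [ 108  330   55   37 1406] [ 0.4301 -0.3573  0.115 ]
```

View pics/c6.png

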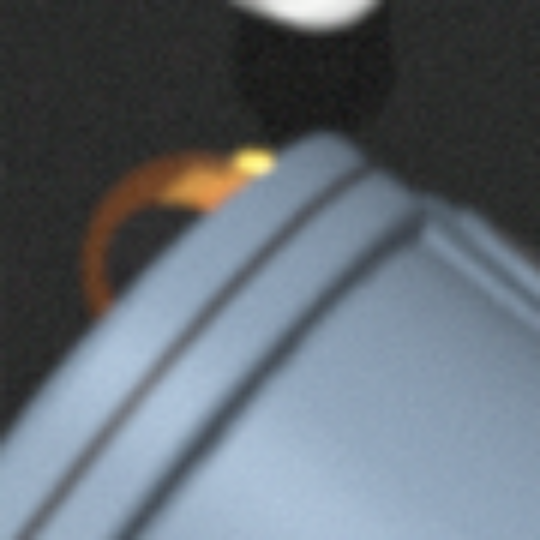

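The arm hides the amber bottle in this view, so I'll check it later. Continuing with the green-capped bottle.

Emit:
arm_command(
  series=[
    [[0, 0.5, 0.6, -0.1, 0], [0, 1.5, 0.3, 0, 0], [0, 1.5, 0, 0, 0], [0, 1, 0, 0, 0], [0, 0, 0, 0, 0]],
  ],
)

```text
time: 10.88
tcp_pos: [0.4086, -0.2385, 0.0915]
orientation: [-127.9, 88.6, -49.2]
contact_force: [0.9, 0.3, 0.6]
width: 0.0855
```

```bash
python3 g.py .4055 -.242 .088
```

```text
10.8833 [ 0.4086 -0.2385  0.0915] toolx [ 0.0156 -0.0181 -0.9997] toolz [ 0.197  0.98  -0.015] w 0.0855 F [0.9 0.3 0.6] q [-38.2  -5.6 -18.5  75.8  -0.3 -26.9]
to goal cm [ 0.35  0.24 -0.4 ]
```

Emit:
arm_command(
  series=[
    [[0, 0.3, 0.2, -0.3, 0], [0.2, 0.2, 0, -0.1, 0], [0.4, 0, 0, 0, 0], [0.55, 0, 0, 0, 0], [0.6, 0, 0, 0, 0]],
  ],
)

```text
time: 11.3
tcp_pos: [0.4084, -0.2435, 0.0907]
orientation: [-125.4, 88.3, -46.7]
contact_force: [0.6, -0.4, 0.9]
width: 0.0392
```

Emit:
arm_command(
  series=[
    [[0.8, 0, 0, 0, 0], [0.8, 0, 0, 0, 0], [0.8, 0, 0, 0, 0], [0.8, 0, 0, 0, 0]],
  ],
)

```text
time: 11.63
tcp_pos: [0.4085, -0.2436, 0.0911]
orientation: [-124.9, 88.3, -46.2]
contact_force: [0.3, 0.7, -1.2]
width: 0.033
```

```bash
python3 g.py .4055 -.242 .088; python3 look.py w7 g.115
```

```text
11.6333 [ 0.4085 -0.2436  0.0911] toolx [ 0.0209 -0.0217 -0.9995] toolz [ 0.196  0.981 -0.017] w 0.033 F [ 0.3  0.7 -1.2] q [-38.7  -5.6 -18.5  75.4  -0.2 -27.5]
to goal cm [0.3  0.33 0.1 ]
g.115 [324. 319.] [ 280  267   87  102 7093] [ 0.3993 -0.2421  0.115 ]
g.115 [118. 371.] [  95  351   55   47 1590] [ 0.4157 -0.3441  0.115 ]
```

Emit:
arm_command(
  series=[
    [[0.8, -0.5, 0, 0, 0], [0.8, -2, 0, 0, 0], [0.8, -2.5, 0, 0, 0], [0.8, -2.5, -0.5, -0.6, 0], [0.8, -1, -1.5, -1.8, 0]],
  ],
)

```text
time: 12.1
tcp_pos: [0.4162, -0.2633, 0.1739]
orientation: [-131.9, 89.3, -53.0]
contact_force: [0.1, -0.4, -1.3]
width: 0.0325
```

Emit:
arm_command(
  series=[
    [[0.8, 0, -2, -2.4, 0], [0.8, 0, -2, -2.4, 0], [0.8, 0, -2, -2.4, 0], [0.8, 0, -2, -2.4, 0], [0.8, 0, -1.5, -1.8, 0]],
  ],
)

```text
time: 12.52
tcp_pos: [0.4918, -0.3988, 0.183]
orientation: [-127.3, 88.8, -48.3]
contact_force: [0.2, -0.0, -1.6]
width: 0.0333
```

```bash
python3 g.py .519 -.455 .15
```

```text
12.5167 [ 0.4918 -0.3988  0.183 ] toolx [ 0.014  -0.0158 -0.9998] toolz [ 0.19   0.982 -0.013] w 0.0333 F [ 0.2 -0.  -1.6] q [-45.1  17.5  16.9  88.2  -0.1 -34.1]
to goal cm [ 3.43 -3.69 -4.95]
```

Emit:
arm_command(
  series=[
    [[0.8, 0.3, -1.4, -1.8, 0], [0.8, 0.5, -1.2, -1.6, 0], [0.8, 0.5, -0.8, -0.8, 0], [0.8, 1.0, 0, 0, 0], [0.8, 1.5, 0, 0, 0]],
  ],
)

```text
time: 12.93
tcp_pos: [0.5214, -0.4567, 0.1461]
orientation: [-129.2, 88.4, -50.4]
contact_force: [-0.7, 1.0, -1.8]
width: 0.0329
```

```bash
python3 g.py .522 -.456 .11
```

```text
12.9333 [ 0.5214 -0.4567  0.1461] toolx [ 0.0178 -0.0215 -0.9996] toolz [ 0.194  0.981 -0.018] w 0.0329 F [-0.7  1.  -1.8] q [-46.7  26.6  24.4  86.2  -0.1 -35.5]
to goal cm [3.61 0.03 0.14]
```

Emit:
arm_command(
  series=[
    [[0.8, 1, 0, 0, 0], [0.8, 1.2, 0, 0, 0], [0.8, 0.7, 0, 0, 0], [0.8, 0.4, 0, 0, 0], [0.8, 0, 0, 0, 0]],
  ],
)

```text
time: 13.35
tcp_pos: [0.5182, -0.4523, 0.1034]
orientation: [-132.3, 89.2, -53.5]
contact_force: [0.1, 1.3, -2.8]
width: 0.0328
```

```bash
python3 g.py .522 -.456 .096;  python3 - <<'E'
from station import arm
from h import *
e=arm.snapshot('scene')['image'][260:420,330:470]
w=arm.snapshot('wrist')['image']
f=lambda i,s:cv2.resize(np.ascontiguousarray(i[:,:,::-1]),s)
t=arm.snapshot('top')['image'][225:305,190:270]
cv2.imwrite('pics/c8.png',np.hstack([f(t,(300,300)),f(e,(262,300)),f(w[90:390,210:430],(220,300))]))
E
```

```text
13.35 [ 0.5182 -0.4523  0.1034] toolx [ 0.0085 -0.0115 -0.9999] toolz [ 0.193  0.981 -0.01 ] w 0.0328 F [ 0.1  1.3 -2.8] q [-46.7  26.9  20.   82.3  -0.1 -35.5]
to goal cm [ 0.75 -0.43 -0.28]
```

View pics/c8.png

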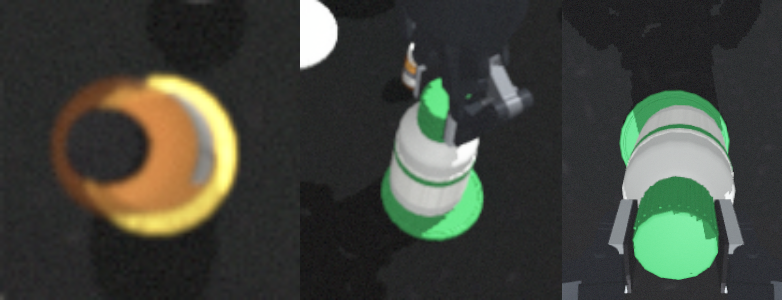

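Emit:
arm_command(
  series=[
    [[0.8, 0, -0.3, -0.3, 0], [0.8, 0.1, -0.3, -0.2, 0], [0.8, 0.3, 0, 0, 0], [0.8, 0.2, 0, 0, 0], [0.8, 0, 0, 0, 0]],
  ],
)

```text
time: 13.92
tcp_pos: [0.5269, -0.4625, 0.1046]
orientation: [-129.3, 88.4, -50.4]
contact_force: [-0.4, 0.1, -3.0]
width: 0.033
```

```bash
python3 g.py .522 -.457 .096;  python3 - <<'E'
from station import arm
from h import *
T=dict(np.load("top0.npz")); print("amber cap",ray(T,218.1,263.3,.143), "mat",ray(T,190+156/3.75-.4,225+155/3.75-.4,.005))
d=arm.snapshot('wrist');s=arm.get_state();np.savez('w9.npz',p=s['tcp_pos'],Rt=toolR(s),**d)
cv2.imwrite('pics/c9.png',cv2.resize(np.ascontiguousarray(d['image'][130:330,200:440,::-1]),(720,600)))
E
```

```text
13.9167 [ 0.5269 -0.4625  0.1046] toolx [ 0.0174 -0.021  -0.9996] toolz [ 0.193  0.981 -0.017] w 0.033 F [-0.4  0.1 -3. ] q [-46.7  28.1  21.8  82.1  -0.1 -35.6]
to goal cm [0.84 0.61 0.46]
amber cap [ 0.46256284 -0.125872    0.143     ] mat [ 0.4605559  -0.12298594  0.005     ]
```

View pics/c9.png

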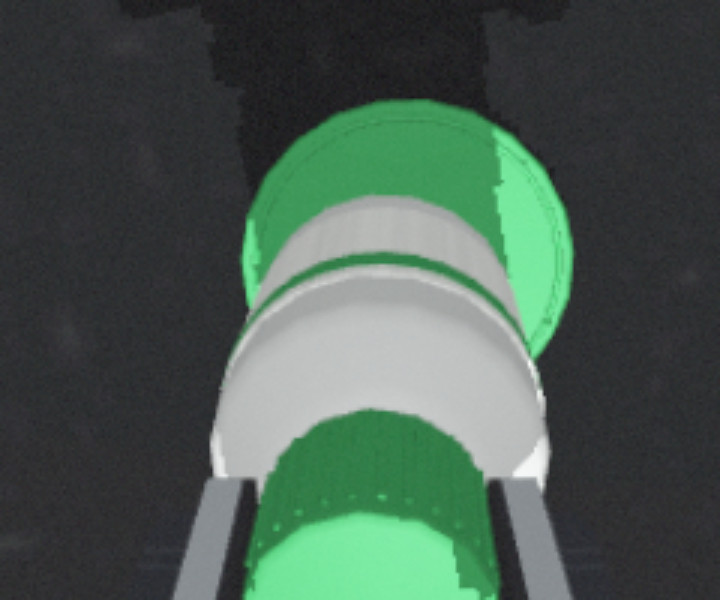

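```bash
python3 - <<'E'
from h import *
d=dict(np.load('w9.npz')); p,Rt=d['p'],d['Rt']
y=-Rt[:,1]
m=wray(d,p,Rt,336-.3,163.3,.005)+.038*y
for z in(.01,.0135,.017): print((wray(d,p,Rt,329-.3,195,z)+.028*y-m).round(4))
print(m, "left/right mat", wray(d,p,Rt,200+243/3,130+256/3,.005),wray(d,p,Rt,200+573/3,130+250/3,.005))
E
```

```text
[ 0.009  -0.0063  0.0048]
[ 0.0082 -0.0061  0.0083]
[ 0.0073 -0.0059  0.0118]
[ 0.51972298 -0.45570952  0.00580358] left/right mat [ 0.51019602 -0.49125498  0.005     ] [ 0.52271035 -0.41776523  0.005     ]
```

Emit:
arm_command(
  series=[
    [[0.8, 0.1, 0.5, 0.3, 0], [0.8, 0.2, 0.2, 0.1, 0], [0.8, 0.2, 0, 0, 0], [0.8, 0.1, 0, 0, 0], [0.8, 0, 0, 0, 0]],
  ],
)

```text
time: 14.38
tcp_pos: [0.5198, -0.4563, 0.0978]
orientation: [-129.3, 88.5, -50.5]
contact_force: [-0.5, 0.5, -2.0]
width: 0.0329
```

```bash
python3 g.py .519 -.457 .096;  cat > ck.py <<'E'
import sys
from station import arm
from h import *
d=arm.snapshot('wrist');s=arm.get_state();np.savez(sys.argv[1]+'.npz',p=s['tcp_pos'],Rt=toolR(s),**d)
cv2.imwrite('pics/%s.png'%sys.argv[1],cv2.resize(np.ascontiguousarray(d['image'][130:330,200:440,::-1]),(720,600)))
E
python3 ck.py c10
```

```text
14.3833 [ 0.5198 -0.4563  0.0978] toolx [ 0.0168 -0.0204 -0.9997] toolz [ 0.193  0.981 -0.017] w 0.0329 F [-0.5  0.5 -2. ] q [-46.8  26.7  19.1  80.9  -0.1 -35.6]
to goal cm [ 0.18  0.07 -0.08]
```

View pics/c10.png

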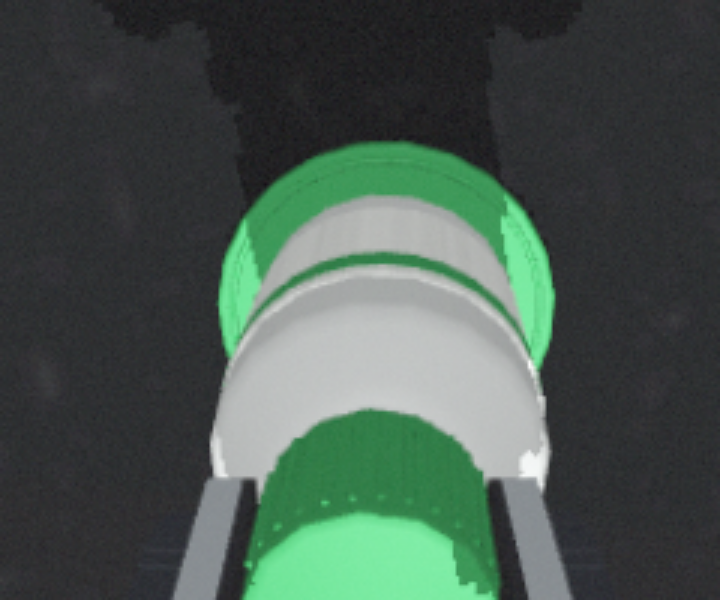

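The foot is centred sideways and about 2 mm too far in +x. Lowering onto the mat.

Emit:
arm_command(
  series=[
    [[0.8, 0.1, 0.2, 0, 0], [0.8, 0.2, 0, 0, 0], [0.8, 0.1, 0, 0, 0]],
  ],
)

```text
time: 14.68
tcp_pos: [0.5185, -0.4564, 0.0961]
orientation: [-127.9, 88.3, -49.0]
contact_force: [0.0, 1.1, 1.6]
width: 0.0326
```

Emit:
arm_command(
  series=[
    [[0.8, 0.1, 0, 0, 0], [0.8, 0.1, 0, 0, 0]],
  ],
)

```text
time: 14.85
tcp_pos: [0.5192, -0.4565, 0.0961]
orientation: [-126.1, 88.2, -47.2]
contact_force: [-0.9, 2.5, 2.9]
width: 0.033
```

```bash
python3 g.py .519 -.457 .096
```

```text
14.85 [ 0.5192 -0.4565  0.0961] toolx [ 0.0213 -0.023  -0.9995] toolz [ 0.193  0.981 -0.018] w 0.033 F [-0.9  2.5  2.9] q [-46.9  26.4  18.4  80.3  -0.  -35.8]
to goal cm [ 0.01  0.01 -0.06]
```

Emit:
arm_command(
  series=[
    [[0.55, 0, 0, 0, 0], [0.5, 0, 0, 0, 0], [0.4, 0, 0, 0, 0], [0.35, 0, 0, 0, 0], [0.3, 0, 0, 0, 0]],
  ],
)

```text
time: 15.27
tcp_pos: [0.5197, -0.4578, 0.0959]
orientation: [-128.0, 88.1, -49.1]
contact_force: [1.1, 0.3, -1.2]
width: 0.0598
```

Emit:
arm_command(
  series=[
    [[0.25, -1, 0, 0, 0], [0.2, -2, 0, 0, 0], [0.1, -2.5, 0, 0, 0], [0, -2.5, 0, 0, 0], [0, -2, -0.3, 1, 0]],
  ],
)

```text
time: 15.68
tcp_pos: [0.5181, -0.4443, 0.1915]
orientation: [-134.3, 89.0, -55.6]
contact_force: [0.2, 0.2, -0.0]
width: 0.0855
```

Emit:
arm_command(
  series=[
    [[0, -0.5, -1, 2.6, 0], [0, 0, -1, 2.6, 0], [0, 0, -1, 2.6, 0], [0, 0, -1, 2.6, 0], [0, 0, -1, 2.6, 0]],
  ],
)

```text
time: 16.1
tcp_pos: [0.5956, -0.3314, 0.2102]
orientation: [-129.4, 87.7, -51.2]
contact_force: [0.9, 0.5, 0.3]
width: 0.0853
```

Emit:
arm_command(
  series=[
    [[0, 0, -0.8, 2, 0], [0, 0, -0.3, 1, 0], [0, 0, 0, 0, 0], [0, 0, 0, 0, 0]],
  ],
)

```text
time: 16.43
tcp_pos: [0.6167, -0.2978, 0.2135]
orientation: [-125.8, 87.5, -47.2]
contact_force: [-0.6, -0.4, -0.9]
width: 0.0855
```

```bash
python3 g.py .631 -.274 .15; python3 look.py w11 b.112 g.115 | head -20
```

```text
16.4333 [ 0.6167 -0.2978  0.2135] toolx [ 0.0292 -0.0316 -0.9991] toolz [ 0.199  0.98  -0.025] w 0.0855 F [-0.6 -0.4 -0.9] q [-31.1  25.   30.   92.6  -0.7 -19.6]
to goal cm [ 6.31 -0.7   2.78]
b.112 [365. 240.] [ 344  215   44   50 1749] [ 0.6302 -0.2745  0.112 ]
g.115 [173. 128.] [ 135   94   58   74 1268] [ 0.5256 -0.3864  0.115 ]
g.115 [100. 145.] [  74  122   54   49 2041] [ 0.52   -0.4487  0.115 ]
```

Emit:
arm_command(
  series=[
    [[0, -4, -0.3, 1.2, 0], [0, -4, -0.3, 1.2, 0], [0, 0, 0, 0, 0]],
  ],
)

```text
time: 16.73
tcp_pos: [0.6145, -0.2733, 0.2787]
orientation: [-172.7, 89.1, -94.6]
contact_force: [0.8, -0.8, 0.8]
width: 0.0855
```

```bash
python3 g.py .631 -.274 .15
```

```text
16.7333 [ 0.6145 -0.2733  0.2787] toolx [-0.0013 -0.0161 -0.9999] toolz [ 0.206  0.978 -0.016] w 0.0855 F [ 0.8 -0.8  0.8] q [-29.3  28.   41.6 103.2  -0.8 -17.4]
to goal cm [12.87 -1.6   0.47]
```

Emit:
arm_command(
  series=[
    [[0, 2, 0, 0, 0], [0, 4, 0, 0, 0], [0, 4, 0, 0, 0]],
  ],
)

```text
time: 16.98
tcp_pos: [0.6196, -0.284, 0.1933]
orientation: [-131.8, 87.7, -54.0]
contact_force: [0.4, -0.4, 0.1]
width: 0.0851
```

```bash
python3 g.py .631 -.274 .15
```

```text
16.9833 [ 0.6196 -0.284   0.1933] toolx [ 0.0239 -0.0329 -0.9992] toolz [ 0.211  0.977 -0.027] w 0.0851 F [ 0.4 -0.4  0.1] q [-29.8  24.4  26.9  90.3  -1.  -17.6]
to goal cm [ 4.32 -0.77  1.34]
```

Emit:
arm_command(
  series=[
    [[0, -4, -0.3, 0.5, 0], [0, -4, -0.3, 0.5, 0], [0, -4, 0, 0, 0]],
  ],
)

```text
time: 17.23
tcp_pos: [0.5757, -0.2515, 0.2221]
orientation: [80.5, 81.5, 157.9]
contact_force: [1.6, -0.8, 0.4]
width: 0.0854
```

Emit:
arm_command(
  series=[
    [[0, 1.2, 0, 0, 0], [0, 1.2, 0, 0, 0], [0, 1.2, 0, 0, 0], [0, 1.2, 0, 0, 0], [0, 1.2, 0, 0, 0]],
  ],
)

```text
time: 17.65
tcp_pos: [0.5631, -0.2574, 0.1652]
orientation: [81.9, 81.7, 158.6]
contact_force: [-0.4, 0.1, 0.5]
width: 0.0858
```

Emit:
arm_command(
  series=[
    [[0, 1.2, 0, 0, 0], [0, 1.2, 0, 0, 0], [0, 1.2, 0, 0, 0], [0, 1.2, 0, 0, 0], [0, 1.2, 0, 0, 0]],
  ],
)

```text
time: 18.07
tcp_pos: [0.5502, -0.2637, 0.1032]
orientation: [83.2, 81.7, 159.2]
contact_force: [0.1, 0.4, 0.4]
width: 0.0855
```

```bash
python3 g.py .631 -.274 .085;python3 look.py w12 b.112
```

```text
18.0667 [ 0.5502 -0.2637  0.1032] toolx [-0.1347  0.0512 -0.9896] toolz [0.243 0.97  0.017] w 0.0855 F [0.1 0.4 0.4] q [-31.1  25.3  17.4  90.2  -1.5 -17.1]
to goal cm [ 0.66 -8.27  0.93]
b.112 [172.  26.] [ 128    0   95   61 4732] [ 0.4174 -0.296   0.112 ]
```

Emit:
arm_command(
  series=[
    [[0, -1, 0.3, 0, 0], [0, -2, 0.3, 0, 0], [0, -3, 0, 0, 0], [0, -3, 0, 0, 0], [0, -1.5, 0, 0, 0]],
  ],
)

```text
time: 18.53
tcp_pos: [0.5498, -0.2706, 0.2051]
orientation: [82.6, 80.5, 158.1]
contact_force: [0.1, 0.1, 1.0]
width: 0.0853
```

```bash
python3 g.py .631 -.274 .2
```

```text
18.5333 [ 0.5498 -0.2706  0.2051] toolx [-0.1527  0.0613 -0.9864] toolz [0.251 0.968 0.021] w 0.0853 F [0.1 0.1 1. ] q [-31.6  27.4  31.6 103.6  -1.6 -17.1]
to goal cm [-0.75 -7.93  1.7 ]
```

Emit:
arm_command(
  series=[
    [[0, -4, 0, 0, 0], [0, -4, 0, 0, 0], [0, 4, 0, 0, 0]],
  ],
)

```text
time: 18.78
tcp_pos: [0.5668, -0.284, 0.272]
orientation: [87.6, 83.4, 162.9]
contact_force: [3.1, -2.5, 9.9]
width: 0.0855
```

```bash
python3 g.py .631 -.274 .2
```

```text
18.7833 [ 0.5668 -0.284   0.272 ] toolx [-0.1091  0.0335 -0.9935] toolz [0.255 0.967 0.005] w 0.0855 F [ 3.1 -2.5  9.9] q [-31.8  29.9  43.1 109.6  -1.7 -17. ]
to goal cm [ 6.49 -6.74  2.56]
```

Emit:
arm_command(
  series=[
    [[0, 4, 0, 0, 0], [0, 1, 0, 0, 0], [0, 0, 0, 0, 0]],
  ],
)

```text
time: 19.03
tcp_pos: [0.5672, -0.2895, 0.2308]
orientation: [91.4, 84.6, 166.5]
contact_force: [-0.0, -0.5, -1.0]
width: 0.0853
```

Emit:
arm_command(
  series=[
    [[0, -2, 0, 0, 0], [0, -4, 0, 0, 0], [0, 4, 0, 0, 0], [0, 2, 0, 0, 0], [0, 0, 0, 0, 0]],
  ],
)

```text
time: 19.45
tcp_pos: [0.5651, -0.2914, 0.2434]
orientation: [91.5, 84.5, 166.4]
contact_force: [-0.5, -0.1, 1.4]
width: 0.0851
```

```bash
python3 g.py .631 -.274 .2
```

```text
19.45 [ 0.5651 -0.2914  0.2434] toolx [-0.0936  0.0227 -0.9954] toolz [ 0.261  0.965 -0.003] w 0.0851 F [-0.5 -0.1  1.4] q [-32.4  27.3  36.4 104.3  -1.8 -17.2]
to goal cm [ 3.74 -6.3   3.41]
```

Emit:
arm_command(
  series=[
    [[0, -4, 0, 0, 0], [0, -4, 0, 0, 0], [0, 4, 0, 0, 0], [0, 4, 0, 0, 0], [0, 4, 0, 0, 0]],
  ],
)

```text
time: 19.87
tcp_pos: [0.5575, -0.2899, 0.2097]
orientation: [89.0, 83.5, 163.8]
contact_force: [0.6, -0.0, 1.0]
width: 0.0853
```

```bash
python3 g.py .631 -.274 .2
```

```text
19.8667 [ 0.5575 -0.2899  0.2097] toolx [-0.1083  0.0315 -0.9936] toolz [0.263 0.965 0.002] w 0.0853 F [ 0.6 -0.   1. ] q [-32.7  26.3  31.  100.9  -1.8 -17.3]
to goal cm [ 0.22 -6.74  3.46]
```

Emit:
arm_command(
  series=[
    [[0, -1.5, 0, 0, 0], [0, -4, 0, 0, 0], [0, -4, 0, 0, 0], [0, 4, 0, 0, 0], [0, 4, 0, 0, 0]],
  ],
)

```text
time: 20.28
tcp_pos: [0.5337, -0.2755, 0.2013]
orientation: [81.8, 78.5, 156.5]
contact_force: [0.4, -0.2, -2.1]
width: 0.0854
```

```bash
python3 g.py .631 -.274 .2
```

```text
20.2833 [ 0.5337 -0.2755  0.2013] toolx [-0.1835  0.0796 -0.9798] toolz [0.266 0.964 0.028] w 0.0854 F [ 0.4 -0.2 -2.1] q [-32.7  27.8  31.4 105.   -1.8 -17.3]
to goal cm [-1.65 -9.19  2.73]
```

Emit:
arm_command(
  series=[
    [[0, 0, 0, 0, 0], [0, -0.5, 0, 0, 0], [0, -1.2, 0, 0, 0], [0, -2, 0, 0, 0], [0, -3, 0, 0, 0]],
  ],
)

```text
time: 20.7
tcp_pos: [0.5377, -0.2765, 0.2635]
orientation: [80.6, 76.8, 155.3]
contact_force: [2.0, -1.7, -0.5]
width: 0.0855
```

Emit:
arm_command(
  series=[
    [[0, -4, 0, 0, 0], [0, 4, 0, 0, 0], [0, 4, 0, 0, 0], [0, 2.5, 0, 0, 0], [0, 1, 0, 0, 0]],
  ],
)

```text
time: 21.12
tcp_pos: [0.5593, -0.294, 0.2383]
orientation: [88.4, 83.2, 162.9]
contact_force: [0.4, 0.4, -0.8]
width: 0.0854
```

```bash
python3 g.py .631 -.274 .2
```

```text
21.1167 [ 0.5593 -0.294   0.2383] toolx [-0.1134  0.0349 -0.9929] toolz [0.267 0.964 0.003] w 0.0854 F [ 0.4  0.4 -0.8] q [-32.9  28.2  36.9 105.2  -1.8 -17.3]
to goal cm [ 3.06 -6.79  3.83]
```

Ramped up-strokes followed by an abrupt reversal correct the tilt by about +0.07 rad. Repeating.

Emit:
arm_command(
  series=[
    [[0, 0, 0, 0, 0], [0, -0.5, 0, 0, 0], [0, -1.2, 0, 0, 0], [0, -2, 0, 0, 0], [0, -3, 0, 0, 0]],
  ],
)

```text
time: 21.53
tcp_pos: [0.5622, -0.2936, 0.31]
orientation: [87.1, 82.6, 161.6]
contact_force: [1.2, -1.0, 0.7]
width: 0.0854
```

Emit:
arm_command(
  series=[
    [[0, -4, 0, 0, 0], [0, 4, 0, 0, 0], [0, 4, 0, 0, 0], [0, 2.5, 0, 0, 0], [0, 1, 0, 0, 0]],
  ],
)

```text
time: 21.95
tcp_pos: [0.5846, -0.311, 0.2727]
orientation: [119.7, 87.5, -165.9]
contact_force: [-0.1, 0.7, -1.6]
width: 0.0856
```

```bash
python3 g.py .631 -.274 .2
```

```text
21.95 [ 0.5846 -0.311   0.2727] toolx [-0.0425 -0.0107 -0.999 ] toolz [ 0.268  0.963 -0.022] w 0.0856 F [-0.1  0.7 -1.6] q [-32.9  28.8  42.  104.9  -1.8 -17.3]
to goal cm [ 7.03 -3.75  4.97]
```

Emit:
arm_command(
  series=[
    [[0, 0.3, -0.4, 0.5, 0], [0, 1, -0.8, 1, 0], [0, 1.5, -1, 1.2, 0], [0, 2, -0.8, 1.2, 0], [0, 1.5, -0.5, 0.8, 0]],
  ],
)

```text
time: 22.37
tcp_pos: [0.6322, -0.2743, 0.2151]
orientation: [132.9, 88.0, -152.9]
contact_force: [0.6, -0.0, -0.7]
width: 0.0857
```

Emit:
arm_command(
  series=[
    [[0, 0.8, 0, 0.2, 0], [0, 0.3, 0, 0, 0]],
  ],
)

```text
time: 22.53
tcp_pos: [0.6338, -0.2674, 0.1993]
orientation: [124.4, 87.8, -161.1]
contact_force: [-1.2, -0.5, 0.0]
width: 0.0849
```

```bash
python3 g.py .631 -.274 .15;python3 look.py w13 b.112
```

```text
22.5333 [ 0.6338 -0.2674  0.1993] toolx [-0.0358 -0.0123 -0.9993] toolz [ 0.267  0.963 -0.021] w 0.0849 F [-1.2 -0.5  0. ] q [-27.7  30.5  35.8  96.8  -1.6 -12.2]
to goal cm [ 4.94 -0.06 -0.61]
b.112 [318. 242.] [ 295  216   47   52 1892] [ 0.6313 -0.273   0.112 ]
```

Emit:
arm_command(
  series=[
    [[0, 1, 0, -0.4, 0], [0, 2, 0, -0.3, 0], [0, 2.5, 0, 0, 0], [0, 2, 0, 0, 0], [0, 1, 0, 0, 0]],
  ],
)

```text
time: 23.0
tcp_pos: [0.632, -0.2771, 0.1206]
orientation: [143.6, 88.2, -141.9]
contact_force: [-0.2, 0.1, -0.8]
width: 0.0855
```

```bash
python3 g.py .6315 -.273 .084;python3 look.py w14 b.112
```

```text
23.0 [ 0.632  -0.2771  0.1206] toolx [-0.0246 -0.0193 -0.9995] toolz [ 0.267  0.963 -0.025] w 0.0855 F [-0.2  0.1 -0.8] q [-28.5  29.1  24.9  86.6  -1.6 -13. ]
to goal cm [3.65 0.09 0.48]
b.112 [333. 290.] [ 300  252   67   75 3995] [ 0.629 -0.273  0.112]
```

Emit:
arm_command(
  series=[
    [[0, 0.7, 0.1, 0.3, 0], [0, 1.5, 0.1, 0.1, 0], [0, 1, 0, 0, 0], [0, 0.4, 0, 0, 0], [0.3, 0, 0, 0, 0]],
  ],
)

```text
time: 23.47
tcp_pos: [0.6312, -0.2741, 0.0864]
orientation: [150.6, 88.3, -135.0]
contact_force: [1.0, -0.4, -0.4]
width: 0.0753
```

```bash
python3 g.py .6305 -.273 .084
```

```text
23.4667 [ 0.6312 -0.2741  0.0864] toolx [-0.0211 -0.0212 -0.9996] toolz [ 0.268  0.963 -0.026] w 0.0753 F [ 1.  -0.4 -0.4] q [-28.3  28.9  20.7  82.4  -1.6 -12.7]
to goal cm [0.24 0.09 0.09]
```

Emit:
arm_command(
  series=[
    [[0.5, 0.2, 0, 0.1, 0], [0.55, 0, 0, 0, 0], [0.6, 0, 0, 0, 0], [0.8, 0, 0, 0, 0], [0.8, 0, 0, 0, 0]],
  ],
)

```text
time: 23.88
tcp_pos: [0.6335, -0.2738, 0.0882]
orientation: [161.1, 88.4, -124.4]
contact_force: [-0.6, -0.3, -1.6]
width: 0.0307
```

Emit:
arm_command(
  series=[
    [[0.8, 0, 0, 0, 0], [0.8, 0, 0, 0, 0]],
  ],
)

```text
time: 24.05
tcp_pos: [0.6334, -0.2738, 0.0881]
orientation: [160.7, 88.4, -124.9]
contact_force: [0.2, 0.2, -1.8]
width: 0.0306
```

```bash
python3 g.py .6305 -.273 .084
```

```text
24.05 [ 0.6334 -0.2738  0.0881] toolx [-0.0163 -0.0234 -0.9996] toolz [ 0.268  0.963 -0.027] w 0.0306 F [ 0.2  0.2 -1.8] q [-28.2  28.8  20.8  82.2  -1.6 -12.6]
to goal cm [0.41 0.3  0.01]
```

Emit:
arm_command(
  series=[
    [[0.8, -0.5, 0, 0, 0], [0.8, -1.2, 0, 0, 0], [0.8, -2, 0, 0, 0], [0.8, -2, 0.3, -0.1, 0], [0.8, -1.2, 0.8, -0.4, 0]],
  ],
)

```text
time: 24.47
tcp_pos: [0.62, -0.2719, 0.1549]
orientation: [138.7, 88.2, -146.8]
contact_force: [0.6, -0.2, -1.7]
width: 0.031
```

Emit:
arm_command(
  series=[
    [[0.8, -0.5, 1.4, -0.7, 0], [0.8, 0, 2, -1, 0], [0.8, 0, 2.4, -1.2, 0], [0.8, 0, 2.4, -1.2, 0], [0.8, 0, 2.4, -1.2, 0]],
  ],
)

```text
time: 24.88
tcp_pos: [0.5049, -0.2965, 0.173]
orientation: [169.9, 88.4, -115.3]
contact_force: [-0.2, -0.6, -0.7]
width: 0.0308
```

```bash
python3 g.py .352 -.328 .15
```

```text
24.8833 [ 0.5049 -0.2965  0.173 ] toolx [-0.0123 -0.026  -0.9996] toolz [ 0.262  0.965 -0.028] w 0.0308 F [-0.2 -0.6 -0.7] q [-36.1  11.3   8.4  86.8  -1.6 -20.9]
to goal cm [ 2.57 13.92 -6.98]
```

Emit:
arm_command(
  series=[
    [[0.8, 0, 2.4, -1.2, 0], [0.8, 0, 2.4, -1.2, 0], [0.8, 0, 2.4, -1.2, 0], [0.8, 0.3, 2, -1, 0], [0.8, 0.5, 1.5, -0.8, 0]],
  ],
)

```text
time: 25.3
tcp_pos: [0.3788, -0.3224, 0.1737]
orientation: [-178.0, 88.0, -103.3]
contact_force: [0.4, -0.1, -1.1]
width: 0.0304
```

Emit:
arm_command(
  series=[
    [[0.8, 0.6, 0.8, -0.4, 0], [0.8, 0.6, 0.3, -0.1, 0], [0.8, 0.5, 0, 0, 0]],
  ],
)

```text
time: 25.55
tcp_pos: [0.3618, -0.3263, 0.1599]
orientation: [-173.9, 87.8, -99.5]
contact_force: [-0.5, -0.0, -2.1]
width: 0.031
```

```bash
python3 g.py .352 -.328 .105
```

```text
25.55 [ 0.3618 -0.3263  0.1599] toolx [-0.0064 -0.0385 -0.9992] toolz [ 0.269  0.962 -0.039] w 0.031 F [-0.5 -0.  -2.1] q [-48.8  -4.5  -9.7  83.5  -1.7 -33.2]
to goal cm [ 5.5   0.92 -0.21]
```

Emit:
arm_command(
  series=[
    [[0.8, 0.8, 0.4, 0.2, 0], [0.8, 1.3, 0.4, 0.1, 0], [0.8, 1.3, 0.1, 0, 0], [0.8, 0.8, 0, 0, 0], [0.8, 0.3, 0, 0, 0]],
  ],
)

```text
time: 25.97
tcp_pos: [0.3558, -0.3228, 0.1145]
orientation: [-166.9, 87.6, -92.5]
contact_force: [0.3, 0.9, -2.5]
width: 0.031
```

```bash
python3 g.py .351 -.3265 .0935; cat > foot.py <<'E'
# near edge of foot and mat under the wrist camera, along the picture column through the mat centre
import sys
from station import arm
from h import *
col,rf,rm,zf=sys.argv[1],float(sys.argv[2]),.038,float(sys.argv[3])
M={"b":((100,120,40),(125,255,255)),"w":((0,0,120),(180,60,255))}
s=arm.get_state();d=arm.snapshot('wrist');p,Rt=s['tcp_pos'],toolR(s);np.savez('wf.npz',p=p,Rt=Rt,**d)
hsv=cv2.cvtColor(np.ascontiguousarray(d['image']),cv2.COLOR_RGB2HSV)
m=cv2.inRange(hsv,np.array(M[col][0]),np.array(M[col][1]))
for u in range(270,381,10):
    r=np.flatnonzero(m[60:300,u]); 
    if len(r):
        g=np.flatnonzero(np.diff(r)>2); print(u,"mat top",r[0]+60,"ends",r[g[0] if len(g) else -1]+60,wray(d,p,Rt,u,r[0]+60,.005)[:2].round(4))
cv2.imwrite('pics/foot_%d.png'%(s['time']*100),cv2.resize(np.ascontiguousarray(d['image'][130:330,200:440,::-1]),(720,600)))
print('pics/foot_%d.png'%(s['time']*100))
E
python3 foot.py b .0275 .01
```

```text
25.9667 [ 0.3558 -0.3228  0.1145] toolx [-0.0018 -0.0413 -0.9991] toolz [ 0.268  0.963 -0.04 ] w 0.031 F [ 0.3  0.9 -2.5] q [-49.2  -5.3 -15.6  78.   -1.6 -33.6]
to goal cm [ 2.12  0.38 -0.4 ]
270 mat top 209 ends 226 [ 0.3313 -0.3608]
280 mat top 186 ends 246 [ 0.3174 -0.3489]
290 mat top 176 ends 224 [ 0.3125 -0.3401]
300 mat top 171 ends 213 [ 0.311  -0.3325]
310 mat top 167 ends 207 [ 0.3102 -0.3251]
320 mat top 166 ends 204 [ 0.3113 -0.3184]
330 mat top 167 ends 204 [ 0.3137 -0.312 ]
340 mat top 169 ends 206 [ 0.3168 -0.3058]
350 mat top 174 ends 210 [ 0.3219 -0.3002]
360 mat top 181 ends 219 [ 0.3283 -0.2948]
370 mat top 194 ends 240 [ 0.3389 -0.2903]
pics/foot_2596.png
```

Emit:
arm_command(
  series=[
    [[0.8, 0.5, 0.2, -0.2, 0], [0.8, 0.6, 0.2, -0.2, 0], [0.8, 0.3, 0, 0, 0]],
  ],
)

```text
time: 26.27
tcp_pos: [0.352, -0.327, 0.101]
orientation: [-165.0, 87.5, -90.5]
contact_force: [0.2, -0.3, -1.3]
width: 0.0308
```

```bash
python3 g.py .351 -.3265 .0935; cat > foot.py <<'E'
import sys
from station import arm
from h import *
from scipy.optimize import least_squares
col,rf,ht=sys.argv[1],float(sys.argv[2]),float(sys.argv[3])
M={"b":((100,120,40),(125,255,255)),"w":((0,0,120),(180,60,255))}
s=arm.get_state();d=arm.snapshot('wrist');p,Rt=s['tcp_pos'],toolR(s)
hsv=cv2.cvtColor(np.ascontiguousarray(d['image']),cv2.COLOR_RGB2HSV)
m=cv2.inRange(hsv,np.array(M[col][0]),np.array(M[col][1]))
zf=p[2]-ht; A=[];B=[]
for u in range(280,366,5):
    r=np.flatnonzero(m[60:300,u])+60
    if len(r)>5:
        g=np.flatnonzero(np.diff(r)>2); e=r[g[0] if len(g) else -1]
        A.append(wray(d,p,Rt,u,r[0]-.5,.005)[:2])
        if 295<=u<=350: B.append(wray(d,p,Rt,u,e+.5,zf)[:2])
fit=lambda P,r:least_squares(lambda c:np.hypot(*(np.array(P)-c).T)-r,np.mean(P,0)+[.03,0])
a,b=fit(A,.038),fit(B,rf)
print("mat",a.x.round(4),"foot",b.x.round(4),"z",round(zf,4),"rms mm",[round(1e3*(2*q.cost/len(q.fun))**.5,2) for q in(a,b)],"mat-foot in tool y,z cm",((a.x-b.x)@Rt[:2,1:]*100).round(2))
cv2.imwrite('pics/f%d.png'%(s['time']*100),cv2.resize(np.ascontiguousarray(d['image'][130:330,200:440,::-1]),(720,600)))
print('f%d.png'%(s['time']*100))
E
python3 foot.py b .0275 .0875
```

```text
26.2667 [ 0.352 -0.327  0.101] toolx [-3.000e-04 -4.290e-02 -9.991e-01] toolz [ 0.266  0.963 -0.041] w 0.0308 F [ 0.2 -0.3 -1.3] q [-49.8  -5.2 -17.   76.3  -1.6 -34.4]
to goal cm [0.75 0.12 0.05]
mat [ 0.3482 -0.3268] foot [ 0.3558 -0.3301] z 0.0135 rms mm [np.float64(0.2), np.float64(0.19)] mat-foot in tool y,z cm [0.82 0.11]
f2626.png
```

View pics/f2626.png

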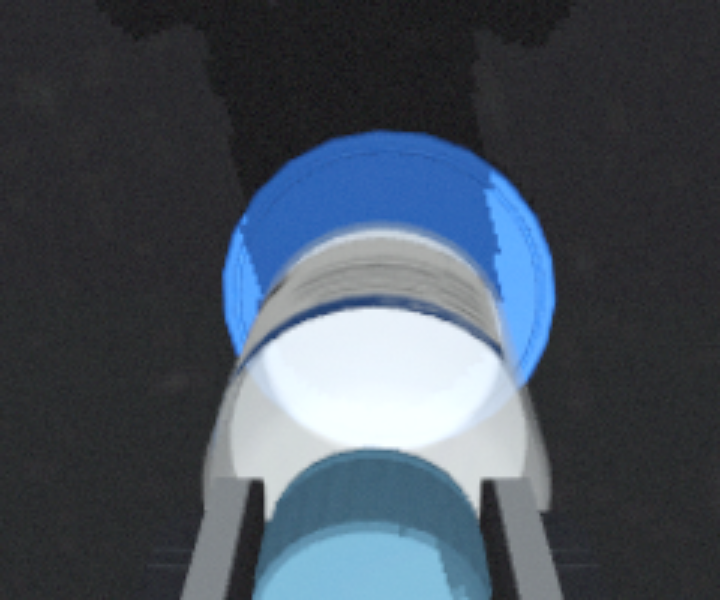

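The foot's near edge is at y=222 against the mat edge at y=130, and laterally it is centred. That confirms the foot is about 8 mm too far out.

Emit:
arm_command(
  series=[
    [[0.8, 0, 0.4, 0.1, 0], [0.8, 0.1, 0.3, 0, 0], [0.8, 0.2, 0.1, 0, 0]],
  ],
)

```text
time: 26.57
tcp_pos: [0.3444, -0.3241, 0.098]
orientation: [-164.1, 87.5, -89.6]
contact_force: [-0.2, -1.0, -0.6]
width: 0.0308
```

```bash
python3 g.py .345 -.3265 .0925; python3 foot.py b .0275 .0875
```

```text
26.5667 [ 0.3444 -0.3241  0.098 ] toolx [ 3.000e-04 -4.300e-02 -9.991e-01] toolz [ 0.266  0.963 -0.041] w 0.0308 F [-0.2 -1.  -0.6] q [-50.3  -6.3 -18.4  76.   -1.6 -34.9]
to goal cm [ 0.56 -0.12 -0.2 ]
mat [ 0.3479 -0.3268] foot [ 0.3483 -0.3273] z 0.0105 rms mm [np.float64(0.25), np.float64(0.19)] mat-foot in tool y,z cm [0.05 0.04]
f2656.png
```

Centred to within 1 mm. Lowering to contact.

Emit:
arm_command(
  series=[
    [[0.8, 0.2, 0, 0, 0], [0.8, 0.2, 0, 0, 0], [0.8, 0.1, 0, 0, 0]],
  ],
)

```text
time: 26.87
tcp_pos: [0.3443, -0.3244, 0.0928]
orientation: [-163.0, 87.5, -88.4]
contact_force: [0.6, 0.2, 3.0]
width: 0.0306
```

Emit:
arm_command(
  series=[
    [[0.8, 0.15, 0, 0, 0], [0.8, 0.1, 0, 0, 0]],
  ],
)

```text
time: 27.03
tcp_pos: [0.3456, -0.3251, 0.0926]
orientation: [-158.9, 87.4, -84.4]
contact_force: [-0.5, 1.6, 4.2]
width: 0.0312
```

```bash
python3 g.py .345 -.3265 .0925
```

```text
27.0333 [ 0.3456 -0.3251  0.0926] toolx [ 0.0045 -0.0453 -0.999 ] toolz [ 0.266  0.963 -0.042] w 0.0312 F [-0.5  1.6  4.2] q [-50.4  -6.2 -18.9  75.1  -1.5 -35. ]
to goal cm [ 0.02  0.02 -0.15]
```

Emit:
arm_command(
  series=[
    [[0.55, 0, 0, 0, 0], [0.5, 0, 0, 0, 0], [0.4, 0, 0, 0, 0], [0.35, 0, 0, 0, 0], [0.3, 0, 0, 0, 0]],
  ],
)

```text
time: 27.45
tcp_pos: [0.3463, -0.3263, 0.0933]
orientation: [-157.9, 87.2, -83.3]
contact_force: [0.3, 0.2, 1.0]
width: 0.06
```

Emit:
arm_command(
  series=[
    [[0.3, -0.7, 0, 0, 0], [0.2, -1.5, 0, 0, 0], [0.1, -2.2, 0, 0, 0], [0, -2.5, 0, 0, 0], [0, -2.2, -0.5, 0.5, 0]],
  ],
)

```text
time: 27.87
tcp_pos: [0.348, -0.3149, 0.1809]
orientation: [-172.1, 87.9, -97.6]
contact_force: [1.2, -0.3, 0.1]
width: 0.0857
```

Emit:
arm_command(
  series=[
    [[0, -1, -1.5, 1.5, 0], [0, -0.5, -2.2, 2.2, 0], [0, 0, -2.4, 2.4, 0], [0, 0, -2.4, 2.4, 0], [0, 0, -2.4, 2.4, 0]],
  ],
)

```text
time: 28.28
tcp_pos: [0.4868, -0.2429, 0.2056]
orientation: [-156.8, 87.0, -83.1]
contact_force: [-0.2, -0.6, -0.7]
width: 0.0857
```

```bash
python3 g.py .66 -.155 .2; python3 - <<'E'
from station import arm
from h import *
d=arm.snapshot('scene');a=d['image'][200:400,200:440]; cv2.imwrite('pics/c20.png',cv2.resize(np.ascontiguousarray(a[:,:,::-1]),(720,600)))
E
```

```text
28.2833 [ 0.4868 -0.2429  0.2056] toolx [ 0.0063 -0.0517 -0.9986] toolz [ 0.279  0.959 -0.048] w 0.0857 F [-0.2 -0.6 -0.7] q [-32.2   3.4   3.4  88.1  -2.3 -16.1]
to goal cm [  0.22 -14.17  13.3 ]
```

View pics/c20.png

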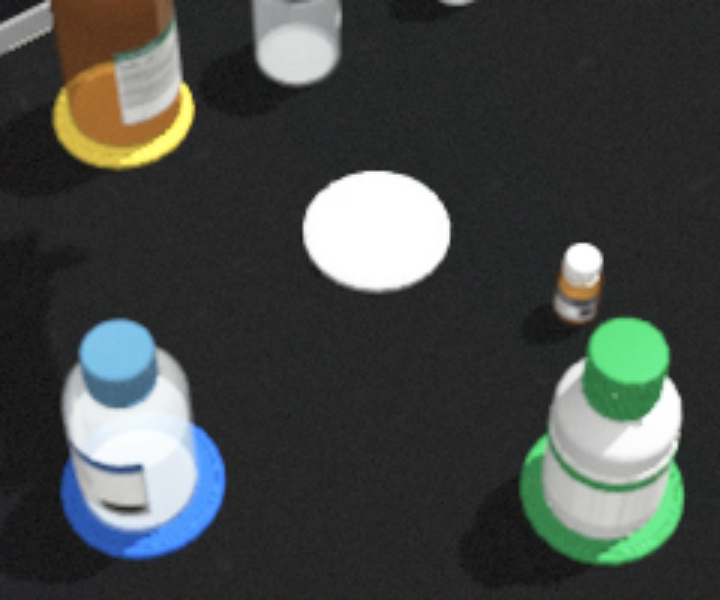

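All three are standing on their mats, with the blue one a few mm off-centre. Next is the small white bottle.

Emit:
arm_command(
  series=[
    [[0, 0, -2.4, 2.2, 0], [0, 0, -2.4, 2.2, 0], [0, 0, -2.4, 2.2, 0], [0, 0, -2.2, 2, 0], [0, 0, -1.6, 1.5, 0]],
  ],
)

```text
time: 28.75
tcp_pos: [0.6287, -0.1691, 0.2025]
orientation: [-154.8, 87.2, -80.7]
contact_force: [-1.1, -0.5, 0.3]
width: 0.0857
```

Emit:
arm_command(
  series=[
    [[0, 0, -0.9, 0.8, 0], [0, 0, -0.3, 0.3, 0], [0, 0, 0, 0, 0]],
  ],
)

```text
time: 29.0
tcp_pos: [0.6473, -0.1582, 0.2008]
orientation: [-155.1, 87.3, -80.6]
contact_force: [-0.0, 0.3, 0.8]
width: 0.0856
```

```bash
python3 g.py .669 -.152 .1; python3 look.py w21 w.066 | awk '{print}' ; python3 - <<'E'
from h import *
E
```

```text
29.0 [ 0.6473 -0.1582  0.2008] toolx [ 0.0078 -0.0472 -0.9989] toolz [ 0.269  0.962 -0.043] w 0.0856 F [-0.   0.3  0.8] q [-18.3  23.1  26.   91.6  -2.4  -2.8]
to goal cm [10.05 -1.72  1.61]
w.066 [185. 108.] [ 150   69   71   78 4326] [ 0.5334 -0.2439  0.066 ]
w.066 [ 18. 183.] [  4 155  33  49 695] [ 0.5277 -0.456   0.066 ]
w.066 [347. 237.] [327 218  39  35 795] [ 0.667  -0.1515  0.066 ]
```

View pics/w21.png

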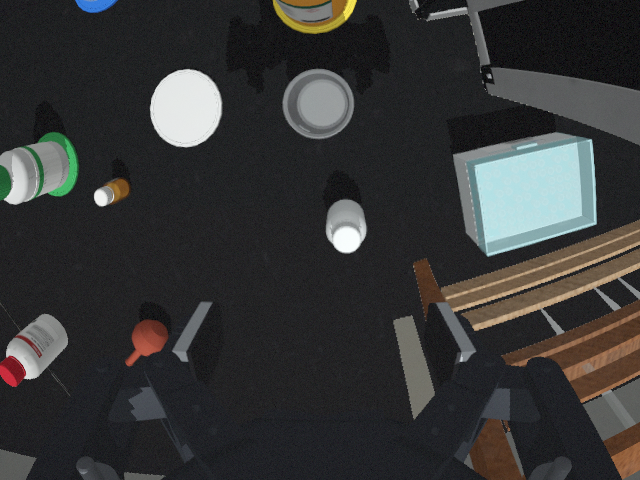

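Emit:
arm_command(
  series=[
    [[0.2, 0.8, -0.3, 0.4, 0], [0.3, 1.5, -0.4, 0.4, 0], [0.4, 2.2, -0.4, 0.5, 0], [0.4, 2.2, -0.2, 0.3, 0], [0.4, 1.8, 0, 0, 0]],
  ],
)

```text
time: 29.47
tcp_pos: [0.6657, -0.1553, 0.1209]
orientation: [-143.2, 86.8, -69.2]
contact_force: [-0.3, 0.1, -1.0]
width: 0.0513
```

Emit:
arm_command(
  series=[
    [[0.4, 1, 0, 0, 0], [0.4, 0.3, 0, 0, 0]],
  ],
)

```text
time: 29.63
tcp_pos: [0.6618, -0.1565, 0.1022]
orientation: [-150.5, 87.0, -76.6]
contact_force: [-0.4, -0.2, 0.4]
width: 0.0513
```

```bash
python3 g.py .668 -.1515 .047; python3 look.py w22 w.066
```

```text
29.6333 [ 0.6618 -0.1565  0.1022] toolx [ 0.0121 -0.0506 -0.9986] toolz [ 0.277  0.96  -0.045] w 0.0513 F [-0.4 -0.2  0.4] q [-17.8  25.   17.3  80.7  -2.5  -1.7]
to goal cm [ 5.5  -0.31  0.9 ]
w.066 [126.  95.] [  83   44   86  103 6840] [ 0.5407 -0.2314  0.066 ]
w.066 [340. 275.] [ 312  244   56   54 1623] [ 0.6658 -0.1509  0.066 ]
```

Emit:
arm_command(
  series=[
    [[0.4, 0.3, -0.2, 0.4, 0], [0.4, 1, -0.1, 0.4, 0], [0.4, 1.6, 0, 0.2, 0], [0.4, 1.3, 0, 0, 0], [0.4, 0.8, 0, 0, 0]],
  ],
)

```text
time: 30.1
tcp_pos: [0.6731, -0.1517, 0.0577]
orientation: [-138.9, 86.6, -65.1]
contact_force: [-0.5, -0.3, -0.4]
width: 0.0511
```

```bash
python3 g.py .667 -.151 .047; python3 look.py w23 w.066
```

```text
30.1 [ 0.6731 -0.1517  0.0577] toolx [ 0.0252 -0.0544 -0.9982] toolz [ 0.28   0.959 -0.045] w 0.0511 F [-0.5 -0.3 -0.4] q [-17.1  26.6  14.2  75.4  -2.6  -0.9]
to goal cm [ 1.05  0.65 -0.05]
w.066 [79. 83.] [  35   25   88  118 8168] [ 0.5479 -0.22    0.066 ]
w.066 [306.  74.] [277  38  48  66 645] [ 0.5801 -0.1311  0.066 ]
w.066 [320. 306.] [ 294  283   54   47 1985] [ 0.6674 -0.1517  0.066 ]
```

Emit:
arm_command(
  series=[
    [[0.4, 0.3, 0.3, 0, 0], [0.4, 0.5, 0.2, 0, 0], [0.4, 0.3, 0, 0, 0]],
  ],
)

```text
time: 30.4
tcp_pos: [0.6685, -0.1505, 0.0456]
orientation: [-138.9, 86.6, -65.1]
contact_force: [-0.3, -1.1, -0.6]
width: 0.051
```

```bash
python3 g.py .6675 -.1515 .047
```

```text
30.4 [ 0.6685 -0.1505  0.0456] toolx [ 0.0252 -0.0542 -0.9982] toolz [ 0.279  0.959 -0.045] w 0.051 F [-0.3 -1.1 -0.6] q [-17.1  26.2  12.3  73.9  -2.5  -1. ]
to goal cm [-0.13  0.06 -0.13]
```

Well placed. Gripping lightly.

Emit:
arm_command(
  series=[
    [[0.55, 0, 0, 0, 0], [0.65, 0, 0, 0, 0], [0.7, 0, 0, 0, 0], [0.85, 0, 0, 0, 0], [0.85, 0, 0, 0, 0]],
  ],
  squeeze=25,
)

```text
time: 30.82
tcp_pos: [0.6692, -0.1507, 0.0471]
orientation: [-137.1, 86.5, -63.3]
contact_force: [-0.4, -0.9, -0.8]
width: 0.0229
```

Emit:
arm_command(
  series=[
    [[0.9, 0, 0, 0, 0], [0.9, 0, 0, 0, 0]],
  ],
)

```text
time: 30.98
tcp_pos: [0.6695, -0.1508, 0.0476]
orientation: [-136.6, 86.4, -62.8]
contact_force: [-0.4, 0.5, 0.9]
width: 0.0228
```

```bash
python3 g.py .6675 -.1515 .047;python3 look.py w24 w.066
```

```text
30.9833 [ 0.6695 -0.1508  0.0476] toolx [ 0.0283 -0.0551 -0.9981] toolz [ 0.28   0.959 -0.045] w 0.0228 F [-0.4  0.5  0.9] q [-17.1  26.1  12.4  73.9  -2.5  -1. ]
to goal cm [ 0.06  0.18 -0.12]
w.066 [68. 89.] [  24   28   89  124 8572] [ 0.5475 -0.2171  0.066 ]
w.066 [308.  77.] [281  37  43  74 688] [ 0.5785 -0.1293  0.066 ]
w.066 [323. 332.] [ 295  309   57   47 2069] [ 0.6699 -0.1511  0.066 ]
```

Emit:
arm_command(
  series=[
    [[0.9, -0.5, 0, 0, 0], [0.9, -1.2, 0, 0, 0], [0.9, -2.2, 0, 0, 0], [0.9, -2.5, 0, 0, 0], [0.9, -2.2, 0.3, -0.5, 0]],
  ],
)

```text
time: 31.45
tcp_pos: [0.6581, -0.1479, 0.1299]
orientation: [-148.4, 87.0, -74.5]
contact_force: [0.2, -0.8, 0.2]
width: 0.0232
```

Emit:
arm_command(
  series=[
    [[0.9, -1, 0.8, -1.2, 0], [0.9, 0, 1.4, -2, 0], [0.9, 0, 1.6, -2.4, 0], [0.9, 0, 1.6, -2.4, 0], [0.9, 0, 1.6, -2.4, 0]],
  ],
)

```text
time: 31.87
tcp_pos: [0.5685, -0.228, 0.1588]
orientation: [-130.7, 86.1, -56.3]
contact_force: [-0.4, 0.2, -0.5]
width: 0.023
```

Emit:
arm_command(
  series=[
    [[0.9, 0, 1.2, -1.8, 0], [0.9, 0.2, 0.7, -1, 0], [0.9, 0.4, 0.3, -0.4, 0]],
  ],
)

```text
time: 32.12
tcp_pos: [0.536, -0.2579, 0.1593]
orientation: [-129.4, 85.6, -55.3]
contact_force: [0.4, 0.2, 0.6]
width: 0.0231
```

```bash
python3 g.py .5245 -.27 .075
```

```text
32.1167 [ 0.536  -0.2579  0.1593] toolx [ 0.0432 -0.0624 -0.9971] toolz [ 0.274  0.96  -0.048] w 0.0231 F [0.4 0.2 0.6] q [-31.2   8.6   3.7  81.1  -1.8 -15.4]
to goal cm [ 8.43  1.27 -1.07]
```

Emit:
arm_command(
  series=[
    [[0.9, 0.8, 0.3, -0.3, 0], [0.9, 1.5, 0.4, -0.3, 0], [0.9, 2, 0.3, -0.2, 0], [0.9, 1.6, 0.1, 0, 0], [0.9, 0.8, 0, 0, 0]],
  ],
)

```text
time: 32.53
tcp_pos: [0.5297, -0.2671, 0.0924]
orientation: [-125.3, 85.2, -51.1]
contact_force: [-0.3, 0.1, -1.2]
width: 0.0231
```

```bash
python3 g.py .5245 -.27 .065;python3 look.py w25 w.005; python3 - <<'E'
from h import *
im=cv2.imread('pics/w25.png'); cv2.imwrite('pics/w25c.png',cv2.resize(im[130:400,180:460],(560,540)))
E
```

```text
32.5333 [ 0.5297 -0.2671  0.0924] toolx [ 0.0522 -0.0647 -0.9965] toolz [ 0.273  0.961 -0.048] w 0.0231 F [-0.3  0.1 -1.2] q [-32.4   8.9  -3.7  72.9  -1.5 -16.7]
to goal cm [ 2.73  0.61 -0.29]
w.005 [126.  12.] [  50    0  143   33 3351] [ 0.3473 -0.3544  0.005 ]
w.005 [520. 117.] [490  80  72  65 992] [ 0.4852 -0.1304  0.005 ]
w.005 [324. 250.] [  266   168   116   188 14367] [ 0.5413 -0.2755  0.005 ]
w.005 [517. 235.] [ 483  200  107  111 3201] [ 0.5652 -0.1423  0.005 ]
w.005 [100. 276.] [  57  245   75   82 2424] [ 0.5197 -0.4596  0.005 ]
w.005 [ 64. 311.] [  26  274   75   82 3267] [ 0.5441 -0.5295  0.005 ]
```

View pics/w25c.png

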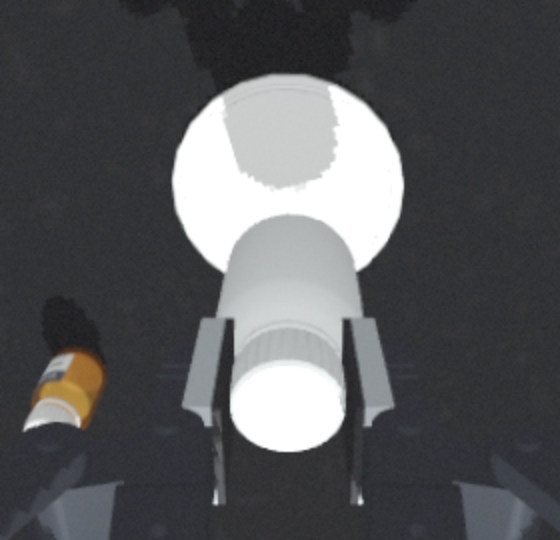

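The mat is centred at crop (288,185). The foot's near edge is at crop (292,214), still about 4 cm up. I'll work out the offset.

```bash
python3 - <<'E'
from h import *
from station import arm
s=arm.get_state(); d=arm.snapshot('wrist'); p,Rt=s['tcp_pos'],toolR(s)
y=-Rt[:,1]
m1=wray(d,p,Rt,324,166.5,.005)+.038*y
L=wray(d,p,Rt,180+172/2,130+185/2,.005);R=wray(d,p,Rt,180+404/2,130+185/2,.005)
f=wray(d,p,Rt,326,237,p[2]-.0465)+.0175*y
print(m1,(L+R)/2,np.linalg.norm(L-R),f,"mat-foot",((m1-f)[:2]@Rt[:2,1:]*100).round(2))
E
```

```text
[ 0.52256688 -0.26926338  0.0074621 ] [ 0.52086684 -0.26917727  0.005     ] 0.07455683599301881 [ 0.53234458 -0.26908669  0.04526869] mat-foot [ 0.93 -0.28]
```

Emit:
arm_command(
  series=[
    [[0.9, 0.5, 0.3, -0.1, 0], [0.9, 1, 0.4, 0, 0], [0.9, 1, 0.3, 0, 0], [0.9, 0.5, 0.1, 0, 0]],
  ],
)

```text
time: 32.97
tcp_pos: [0.5229, -0.2668, 0.0629]
orientation: [-124.2, 85.0, -49.8]
contact_force: [-0.8, 0.5, -0.4]
width: 0.0228
```

```bash
python3 g.py .5200 -.2695 .0515; python3 - <<'E'
from station import arm
from h import *
from scipy.optimize import least_squares
s=arm.get_state();d=arm.snapshot('wrist');p,Rt=s['tcp_pos'],toolR(s)
im=np.ascontiguousarray(d['image']);cv2.imwrite('pics/w26.png',im[:,:,::-1])
g=im.mean(2)
for u in range(290,361,10): print(u,[int(x) for x in g[130:330:6,u]])
E
```

```text
32.9667 [ 0.5229 -0.2668  0.0629] toolx [ 0.0563 -0.0667 -0.9962] toolz [ 0.271  0.961 -0.049] w 0.0228 F [-0.8  0.5 -0.4] q [-32.8   8.5  -7.5  69.1  -1.5 -17.2]
to goal cm [ 1.14  0.28 -0.28]
290 [31, 28, 37, 29, 36, 27, 40, 33, 39, 32, 30, 36, 202, 198, 200, 202, 255, 255, 255, 255, 255, 255, 255, 255, 255, 196, 179, 146, 135, 93, 49, 43, 47, 47]
300 [31, 38, 50, 49, 50, 50, 51, 33, 34, 33, 38, 203, 192, 202, 200, 200, 202, 201, 201, 201, 169, 172, 177, 179, 183, 194, 199, 204, 203, 192, 176, 181, 240, 255]
310 [34, 30, 50, 51, 50, 47, 34, 36, 31, 32, 81, 200, 202, 201, 200, 202, 200, 202, 201, 174, 175, 180, 182, 184, 197, 202, 207, 204, 175, 183, 184, 255, 255, 255]
320 [40, 36, 53, 53, 53, 49, 36, 34, 31, 36, 172, 201, 201, 201, 200, 201, 201, 202, 174, 179, 181, 183, 184, 188, 199, 205, 208, 209, 175, 181, 225, 255, 255, 255]
330 [36, 35, 40, 32, 37, 50, 49, 36, 34, 34, 160, 202, 202, 202, 202, 201, 201, 201, 176, 179, 180, 182, 184, 187, 199, 204, 208, 204, 182, 180, 212, 255, 255, 255]
340 [37, 38, 34, 39, 34, 37, 34, 35, 32, 32, 36, 204, 200, 202, 202, 200, 201, 201, 202, 177, 177, 180, 181, 184, 192, 201, 205, 207, 193, 174, 175, 241, 255, 255]
350 [39, 29, 34, 39, 35, 32, 34, 36, 34, 36, 34, 185, 203, 255, 201, 200, 201, 200, 203, 202, 170, 174, 176, 181, 181, 192, 195, 202, 202, 197, 170, 173, 180, 242]
360 [43, 34, 34, 32, 36, 35, 34, 36, 35, 31, 33, 33, 186, 200, 255, 255, 255, 255, 255, 255, 255, 255, 255, 255, 255, 254, 174, 148, 148, 148, 148, 140, 89, 44]
```

```bash
cat > fw.py <<'E'
from station import arm
from h import *
from scipy.optimize import least_squares
s=arm.get_state();d=arm.snapshot('wrist');p,Rt=s['tcp_pos'],toolR(s)
g=cv2.GaussianBlur(np.ascontiguousarray(d['image']).mean(2),(3,3),0)
zf=p[2]-.0465;A=[];B=[]
for u in range(285,366,5):
    a=100+np.flatnonzero(g[100:,u]>115)[0]; A.append(wray(d,p,Rt,u,a-.5,.005)[:2])
    if 308<=u<=342:
        b=a+5+np.flatnonzero(g[a+5:,u]<188)[0]; B.append(wray(d,p,Rt,u,b-.5,zf)[:2])
fit=lambda P,r:least_squares(lambda c:np.hypot(*(np.array(P)-c).T)-r,np.mean(P,0)+[.02,0])
a,b=fit(A,.038),fit(B,.0175)
print("mat",a.x.round(4),"foot",b.x.round(4),"zf",round(zf,4),"rms mm",[round(1e3*(2*q.cost/len(q.fun))**.5,2) for q in(a,b)],"mat-foot tool y,z cm",((a.x-b.x)@Rt[:2,1:]*100).round(2))
E
python3 fw.py
```

```text
mat [ 0.5239 -0.2707] foot [ 0.5255 -0.2693] zf 0.0155 rms mm [np.float64(0.15), np.float64(0.08)] mat-foot tool y,z cm [ 0.12 -0.18]
```

Emit:
arm_command(
  series=[
    [[0.9, 0.3, 0.2, -0.1, 0], [0.9, 0.4, 0, 0, 0], [0.9, 0.2, 0, 0, 0]],
  ],
)

```text
time: 33.32
tcp_pos: [0.5216, -0.2684, 0.0545]
orientation: [-123.8, 84.9, -49.5]
contact_force: [-0.5, 0.3, -1.2]
width: 0.0229
```

```bash
python3 g.py .5200 -.2695 .0515; python3 fw.py
```

```text
33.3167 [ 0.5216 -0.2684  0.0545] toolx [ 0.0579 -0.0677 -0.996 ] toolz [ 0.271  0.961 -0.05 ] w 0.0229 F [-0.5  0.3 -1.2] q [-33.    8.7  -8.4  68.1  -1.4 -17.4]
to goal cm [ 0.3   0.15 -0.13]
mat [ 0.5237 -0.2708] foot [ 0.525  -0.2714] zf 0.008 rms mm [np.float64(0.21), np.float64(0.08)] mat-foot tool y,z cm [0.14 0.02]
```

Emit:
arm_command(
  series=[
    [[0.9, 0.2, 0.15, 0, 0], [0.9, 0.1, 0, 0, 0]],
  ],
)

```text
time: 33.53
tcp_pos: [0.5205, -0.2684, 0.0515]
orientation: [-123.7, 84.9, -49.3]
contact_force: [-0.4, 0.3, 1.4]
width: 0.023
```

Emit:
arm_command(
  series=[
    [[0.9, 0.1, 0, 0, 0], [0.9, 0.1, 0, 0, 0]],
  ],
)

```text
time: 33.7
tcp_pos: [0.5213, -0.2688, 0.0513]
orientation: [-123.0, 84.8, -48.7]
contact_force: [-2.5, 1.3, 4.6]
width: 0.0229
```

```bash
python3 g.py .5200 -.2695 .0515; python3 fw.py
```

```text
33.7 [ 0.5213 -0.2688  0.0513] toolx [ 0.0603 -0.0685 -0.9958] toolz [ 0.271  0.961 -0.05 ] w 0.0229 F [-2.5  1.3  4.6] q [-33.1   8.6  -8.8  67.5  -1.4 -17.5]
to goal cm [-0.03  0.11 -0.1 ]
mat [ 0.5237 -0.2709] foot [ 0.5238 -0.2713] zf 0.0048 rms mm [np.float64(0.19), np.float64(0.16)] mat-foot tool y,z cm [0.02 0.03]
```

Emit:
arm_command(
  series=[
    [[0.7, 0, 0, 0, 0], [0.66, 0, 0, 0, 0], [0.6, 0, 0, 0, 0], [0.5, 0, 0, 0, 0], [0.4, 0, 0, 0, 0]],
  ],
)

```text
time: 34.17
tcp_pos: [0.5218, -0.2693, 0.0507]
orientation: [-123.2, 84.7, -48.9]
contact_force: [-0.6, -0.2, -0.2]
width: 0.0511
```

Emit:
arm_command(
  series=[
    [[0.4, -0.6, 0, 0, 0], [0.4, -1.2, 0, 0, 0], [0.4, -2, 0, 0, 0], [0.4, -2.5, 0, 0, 0], [0.4, -2.5, 0, 0, 0]],
  ],
)

```text
time: 34.58
tcp_pos: [0.5112, -0.2599, 0.1346]
orientation: [-126.6, 85.6, -52.3]
contact_force: [0.6, 0.7, -0.5]
width: 0.051
```

Emit:
arm_command(
  series=[
    [[0.4, -2.5, 0, 0, 0], [0.4, -2, 0, 0, 0], [0.4, -1, 0, 0, 0], [0.4, 0, 0, 0, 0]],
  ],
)

```text
time: 34.92
tcp_pos: [0.5111, -0.2578, 0.2036]
orientation: [-123.5, 84.8, -49.2]
contact_force: [-0.5, 0.5, 0.9]
width: 0.0512
```

```bash
python3 g.py .4 -.27 .22; cat > chk.py <<'E'
from station import arm
from h import *
T=arm.snapshot("top"); im=np.ascontiguousarray(T["image"]); cv2.imwrite("pics/topf.png",im[:,:,::-1])
T0=dict(np.load("top0.npz")); 
for n,D in(("before",T0),("now",T)):
    for k,lo,hi,sd,z in(("greencap",(45,100,60),(80,255,255),(419,224),.12),("bluecap",(90,60,60),(108,190,255),(343,323),.117),("vial",(0,0,150),(180,60,255),(365,201),.046)):
        r=blob(D,lo,hi,sd); print(n,k,None if r is None else (r[0].round(1),r[1],ray(D,*r[0],z).round(4)))
print("beaker diff",np.abs(im[190:225,222:256].astype(int)-T0["image"][190:225,222:256]).mean(), "vial diff",np.abs(im[190:212,352:376].astype(int)-T0["image"][190:212,352:376]).mean())
E
python3 chk.py
```

```text
34.9167 [ 0.5111 -0.2578  0.2036] toolx [ 0.0595 -0.0689 -0.9959] toolz [ 0.271  0.961 -0.05 ] w 0.0512 F [-0.5  0.5  0.9] q [-32.7   4.1   3.8  84.6  -1.5 -17.1]
to goal cm [-2.2  10.22 -4.27]
before greencap (array([409.4, 232.1]), array([ 388,  211,   43,   43, 1449], dtype=int32), array([ 0.5106, -0.4332,  0.12  ]))
before bluecap None
before vial (array([364.6, 199.2]), array([359, 194,  12,  11,  96], dtype=int32), array([ 0.5762, -0.3682,  0.046 ]))
now greencap (array([400.7, 235.2]), array([388, 211,  39,  43, 411], dtype=int32), array([ 0.5056, -0.4188,  0.12  ]))
now bluecap (array([345.2, 333.4]), array([337, 325,  18,  18, 258], dtype=int32), array([ 0.348 , -0.3263,  0.117 ]))
now vial (array([364.7, 199.1]), array([359, 194,  12,  11, 106], dtype=int32), array([ 0.5765, -0.3683,  0.046 ]))
beaker diff 83.15098039215687 vial diff 16.78787878787879
```

Emit:
arm_command(
  series=[
    [[0.4, -0.5, 0.6, 0.1, 0], [0.4, -0.5, 1.4, 0.2, 0], [0.4, 0, 2.2, 0.3, 0], [0.4, 0, 2.4, 0.3, 0], [0.4, 0, 2.4, 0.3, 0]],
  ],
)

```text
time: 35.38
tcp_pos: [0.4239, -0.2198, 0.1988]
orientation: [-125.4, 85.3, -51.0]
contact_force: [-0.0, 0.1, 0.2]
width: 0.0513
```

Emit:
arm_command(
  series=[
    [[0.4, 0, 2.4, 0.3, 0], [0.4, 0, 2.4, 0.3, 0], [0.4, 0, 2, 0.3, 0], [0.4, 0, 1.2, 0.1, 0], [0.4, 0, 0.5, 0, 0]],
  ],
)

```text
time: 35.8
tcp_pos: [0.3325, -0.18, 0.1826]
orientation: [-130.6, 86.4, -56.2]
contact_force: [-0.2, -0.4, 0.0]
width: 0.0512
```

```bash
python3 g.py .3 -.17 .22; python3 chk.py; python3 - <<'E'
from station import arm
from h import *
T=arm.snapshot("top");im=np.ascontiguousarray(T["image"]);hsv=cv2.cvtColor(im,cv2.COLOR_RGB2HSV)
m=cv2.inRange(hsv,np.array((45,100,60)),np.array((80,255,255)));m[:190]=0;m[270:]=0;m[:,:380]=0;m[:,440:]=0
g=cv2.inRange(hsv,np.array((45,100,60)),np.array((80,255,255)))
# flat-top cap circles by Hough near each expected place
gray=cv2.resize(cv2.cvtColor(im,cv2.COLOR_RGB2GRAY),None,fx=4,fy=4,interpolation=cv2.INTER_CUBIC)
for n,(u,v),z,r0,r1,mat in(("amber",(218,263),.143,8,12,(.4604,-.1235)),("green",(420,232),.12,8,12,(.5198,-.4542)),("white",(313,232),.071,5,9,(.5248,-.2699))):
    x0,y0=u-22,v-22;c=gray[y0*4:(y0+44)*4,x0*4:(x0+44)*4]
    h=cv2.HoughCircles(c,cv2.HOUGH_GRADIENT,1,20,param1=60,param2=12,minRadius=r0*4,maxRadius=r1*4)
    if h is not None:
        for q in h[0][:3]:
            U,V=x0+q[0]/4-.4,y0+q[1]/4-.4; print(n,round(U,1),round(V,1),"r",q[2]/4,"off mm",((ray(T,U,V,z)[:2]-mat)*1e3).round(1))
E
```

```text
35.8 [ 0.3325 -0.18    0.1826] toolx [ 0.0345 -0.0516 -0.9981] toolz [ 0.27   0.962 -0.04 ] w 0.0512 F [-0.2 -0.4  0. ] q [-37.7 -23.6 -22.7  87.6  -1.1 -22.1]
to goal cm [-3.89  3.22 -0.06]
before greencap (array([409.4, 232.1]), array([ 388,  211,   43,   43, 1449], dtype=int32), array([ 0.5106, -0.4332,  0.12  ]))
before bluecap None
before vial (array([364.6, 199.2]), array([359, 194,  12,  11,  96], dtype=int32), array([ 0.5762, -0.3682,  0.046 ]))
now greencap (array([400.6, 235.2]), array([388, 211,  39,  43, 415], dtype=int32), array([ 0.5056, -0.4187,  0.12  ]))
now bluecap (array([339. , 316.6]), array([322, 306,  40,  32, 387], dtype=int32), array([ 0.375 , -0.3166,  0.117 ]))
now vial (array([364.6, 199. ]), array([359, 194,  12,  11, 105], dtype=int32), array([ 0.5766, -0.3683,  0.046 ]))
beaker diff 32.82885154061625 vial diff 16.642045454545453
amber 219.0 264.0 r 10.2 off mm [ 1.1 -3.8]
amber 225.7 257.5 r 10.75 off mm [ 11.2 -14.4]
green 422.2 226.0 r 10.45 off mm [ 0.5 -0.1]
green 418.2 229.0 r 9.275 off mm [-4.3  6.5]
green 409.7 241.2 r 11.85 off mm [-24.2  20.9]
white 309.2 244.5 r 8.025 off mm [-29.9   1. ]
white 309.5 229.0 r 6.65 off mm [-3.   0.3]
white 317.2 241.7 r 8.3 off mm [-25.2 -12.9]
```

```bash
python3 - <<'E'
from station import arm
from h import *
S=arm.snapshot("scene");S0=dict(np.load("scene0.npz"));T=arm.snapshot("top");T0=dict(np.load("top0.npz"))
G=lambda D:cv2.cvtColor(np.ascontiguousarray(D["image"]),cv2.COLOR_RGB2GRAY)
for n,a,b,(u0,v0,u1,v1) in(("scene beaker",S0,S,(278,176,320,232)),("top beaker",T0,T,(218,186,260,228)),("scene vial",S0,S,(380,276,406,310)),("top vial",T0,T,(354,190,376,212))):
    t=G(a)[v0:v1,u0:u1]; r=cv2.matchTemplate(G(b)[v0-8:v1+8,u0-8:u1+8],t,cv2.TM_CCOEFF_NORMED); _,m,_,l=cv2.minMaxLoc(r); print(n,"shift px",l[0]-8,l[1]-8,"score",round(m,3))
E
```

```text
scene beaker shift px 0 0 score 0.999
top beaker shift px 0 0 score 0.997
scene vial shift px 0 0 score 0.968
top vial shift px 0 0 score 0.987
```

The beaker and vial have not moved, all four bottles are centred, and the arm is clear. Handing in.

```bash
python3 -c "
from station import arm
print(arm.finish_job())"
```

```text
the job is handed in; nothing more can be done
None
```

All four bottles are on their own mats, placed in the order asked (brown, green, blue, small white), and the job is handed in at about 36 s of the 120 s. Each was set down under a few newtons of contact force. The arm finished clear of everything, with the gripper open.

**Distance from mat centre at the last checks (top camera, about 2 mm calibration):**

| Bottle | Offset |
|---|---|
| Brown on yellow | about 4 mm |
| Green-capped on green | about 1 mm |
| Blue-capped on blue | about 1 mm |
| Small white on white | about 3 mm (wrist camera, just before release: under 1 mm) |

The beaker and vial match their starting images with no shift in either fixed camera.

**Checks that disagreed or were weak:**
- **Blue-capped bottle:** one scene picture suggested it was about 4 mm off rather than 1 mm. In the very last top view the arm hid part of its mat, so the 1 mm figure comes from the view just before.
- **Circle detection:** it also returned some false circles for the brown, green and white caps. I used the ones whose size and position fitted.
- **Upright:** I judged this from cap positions and a scene picture of the first three. I had used all 16 pictures, so I did not view the white bottle after release.

**Tool tilt:** the tool drifted off vertical during the moves, once by about 11° while empty above the table, and I brought it back before the next grasp. It was about 5° tilted when the white bottle was set down. I estimated that bottle itself at about 2° off upright in the grip, before it settled on release.

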